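# Load three boluses into the bolus applicator

### The arm

A 6-joint arm with a two-finger parallel gripper is mounted at the origin on a cart in front of the work surface, level with it; the furniture and walls round the work are solid. World frame = base frame: x ahead of the robot, y to its left, z up, the work surface at z = 0. Lengths are in m, angles in rad, forces in N, time in s.
With the tool pointing down it reaches from about 0.35 to 0.95 m from the base axis. Payload 17.4 kg.
Tool frame: the origin (TCP) lies midway between the tips of the shut fingers; the grasp point (between the pads) lies r.grasp_offset behind it (r.grasp_offset is the distance from the TCP to the grasp point, in m); z points along the fingers, y is the direction in which the jaws open and shut (so a half turn about z gives the same grasp; the last joint's range is limited). The gripper opens to 93 mm and grips with 3 to 60 N. Pads are 15 mm wide; open, the fingers measure 128 mm over their backs; the gripper's body (75 mm by 188 mm) begins 65 mm behind the grasp point.
Start: joints at [1.158, 0.116, 1.442, -0, 1.584, -0.038], TCP at [0.247, 0.628, 0.197] pointing down, gripper open.
Joint ranges: [-2.83, 2.83], [-0.83, 2.19], [0.07, 2.5], [-1.14, 4.28], [0.01, 3], [-2.97, 2.97]. Speed limits (rad/s): [1.89, 1.89, 2.22, 3.14, 3.14, 3.14].

### API

Orientations are given as a unit quaternion [w, x, y, z].
In Python, from bench import r gives the robot as it stands.
- The arm moves only by the shell command python3 -m crank 'ROWS'. ROWS is JSON, a list that holds one entry, the list of rows, each a list of 7 numbers: the closure, from -1 (fully open) to 1 (shut), then the shift along the tool's x, y, z in cm, then the turn, a rotation vector about the tool's x, y, z in rad. In form: [[[gripper, x, y, z, wx, wy, wz], ...]]. A call has exactly 8 rows; each row is the pose to reach, as a shift and turn from the pose commanded when the call began, along the tool's axes at that moment; what a row does not reach only later rows make up. A row lasts 1/8 s, in which the tool goes at most 62.5 mm and 10.7 degrees, less where a joint would pass 70% of its speed; a pose out of reach is approached as far as the arm can. A call with a gripper value outside its range is refused whole. The fingers move at their own pace and stop on an object; the grip force is fixed at half the most. Time passes only in rows, so rows that repeat a pose let the fingers close, or fill a call up. It gives the time, the measured TCP pose, the force and the opening at its end, in the units of the state.
- r.observe(): the state, without advancing time (a new reading comes with each control period).
- r.capture(name): name is "scene" or "side" or "wrist"; returns a dict with "img" (420x560x3 uint8, red, green, blue), "intrinsics" (3x3 intrinsics, pixels), "pose" (4x4, takes a point from camera to world coordinates); the wrist camera has in their place "mount" (4x4, takes a point from camera to tool coordinates, whose origin is the TCP and whose axes are the flange's). Camera axes: x right, y down, z forward; pixel columns grow to the right and rows downward; lengths in m; the calibration is good to about 2 mm. The wrist camera is an equidistant fisheye: a pixel r from the principal point sees the ray r / f radians off the axis. A picture is of the moment at which its call begins: read the wrist's pose just before it. There is no depth.
- r.finish_job(): hands the job in, once; it reports no verdict.
The state is a dict: "t": time; "joint_pos": joint angles; "dq": joint speeds; "joint_torque": joint torques, N m; "tool_pos": TCP position; "orientation": TCP orientation; "wrist_force": force on the tool from outside, world axes, zero at the start; "torque": the same for the moment, N m; "opening": finger opening in m.
Only numpy, scipy, OpenCV 4.12 (cv2) and the standard library are available. Lean on these libraries where they do the work, as an engineer would, in place of code of your own. Each camera call takes 0.05 s, during which the arm holds its last target.

### The job

Load the bolus applicator that leans in the bench stand: feed the three white boluses into its barrel one after another, flat end first so that every rounded nose points out of the mouth, each pushing the one before it and the dragging plunger deeper. Press the last one fully home, until the whole row stops dead against the stop screw and the sprung catch at the mouth has snapped in over its nose, but do not overpress the full row (more than about 35 N cracks them); then let go, and leave the other things on the worktop where they are.

Things in the scene. Friction and masses are not known exactly. Their poses are not given: they have to be found in the camera images.
- barrel: aluminium barrel of the applicator, a straight round tube fixed in a grey bench stand: bore 32 mm, outside 37 mm, 234 mm long. Origin: centre of the open mouth, 245 mm above the worktop. z points out of the bore, leaning 35 degrees from upright towards the robot; x points away from the robot and upward, to the side where the catch is; y is level. The bore runs along -z.
- bore_end (a point): point on the bore's axis 211 mm below the mouth. A rubber-sealed plunger starts with its face 12 to 32 mm inside the mouth, drags with about 4 N and stays where it is pushed. A stop screw in the end cap (small steel knob below) stops the load dead, its setting differs by up to 7 mm: with three boluses home, the last nose tip is between 1 mm inside and 6 mm proud of the mouth.
- catch (a joint): sprung catch, a bent steel strip 9 mm wide through the barrel's wall on its +x side, 4 mm below to 8 mm above the mouth. 0 = at rest, tooth 11 mm from the bore's axis; grows as it is pushed outward (at most 0.006 m, 1 to 3 N). Its slope lets a bolus push it aside (3 mm or more); it springs back by itself over the tapered nose as the last bolus comes home.
- bolus_0: white ceramic-like bolus, a solid cylinder 28 mm in diameter and 70 mm long, about 80 g; flat foot with a 3 mm bevel, and the last 22 mm tapering to a rounded nose. All three are alike and interchangeable; they stand on the worktop nose up. Origin: centre of the flat foot; z points to the nose. A bolus has 2 mm play all round in the bore.
- bolus_1: as bolus_0
- bolus_2: as bolus_0
- bolus_0_nose (a point): tip of the nose of bolus_0, 70 mm from its foot
- bolus_1_nose (a point): the same of bolus_1
- bolus_2_nose (a point): the same of bolus_2
- tape_roll: bystander: roll of brown tape, 96 mm wide and 48 mm high, standing loose; origin at the centre of its underside
- sample_cup: bystander: sample cup with a red lid, 62 mm wide and 67 mm high, standing loose; origin at the centre of its underside
There are look-alikes about, which are no part of the job. What is shaped like the bolus_2 but pink is not meant.

How it is judged:
On the way:
1. with all three boluses in the barrel, the row is pressed firmly against the stop: more than 12 N on the barrel with all in it (x of bolus_0_nose in the frame of barrel between -0.008 and 0.008 m and y of bolus_0_nose in the frame of barrel between -0.008 and 0.008 m and z of each of bolus_0_nose, bolus_1_nose, bolus_2_nose in the frame of barrel below 0.0085 m and x of bolus_1_nose in the frame of barrel between -0.008 and 0.008 m and y of bolus_1_nose in the frame of barrel between -0.008 and 0.008 m and x of bolus_2_nose in the frame of barrel between -0.008 and 0.008 m and y of bolus_2_nose in the frame of barrel between -0.008 and 0.008 m and contact force between barrel and anything else above 12 N), for 0.03 s.
At the end, for the whole second after the job is handed in: All three boluses lie in the barrel: foot within 5 mm and nose within 8 mm of its axis, every nose up and outward (under 0.9 rad from upright), no nose tip over 8.5 mm proud of the mouth, the catch sprung back in (within 1.5 mm of rest), all at rest (x of bolus_0_nose in the frame of barrel between -0.008 and 0.008 m and y of bolus_0_nose in the frame of barrel between -0.008 and 0.008 m and x of bolus_0 in the frame of barrel between -0.005 and 0.005 m and y of bolus_0 in the frame of barrel between -0.005 and 0.005 m and z of bolus_0_nose in the frame of barrel between -0.2 and 0.0085 m and angle between each of bolus_0, bolus_1, bolus_2's own z axis and vertical below 0.9 rad and linear speed of each of bolus_0, bolus_1, bolus_2 below 0.02 m/s and x of bolus_1_nose in the frame of barrel between -0.008 and 0.008 m and y of bolus_1_nose in the frame of barrel between -0.008 and 0.008 m and x of bolus_1 in the frame of barrel between -0.005 and 0.005 m and y of bolus_1 in the frame of barrel between -0.005 and 0.005 m and z of bolus_1_nose in the frame of barrel between -0.2 and 0.0085 m and x of bolus_2_nose in the frame of barrel between -0.008 and 0.008 m and y of bolus_2_nose in the frame of barrel between -0.008 and 0.008 m and x of bolus_2 in the frame of barrel between -0.005 and 0.005 m and y of bolus_2 in the frame of barrel between -0.005 and 0.005 m and z of bolus_2_nose in the frame of barrel between -0.2 and 0.0085 m and value of joint catch below 0.0015 m); the robot touches nothing.
It fails at once if the tape roll is pushed more than 40 mm from its place (distance of tape_roll from where it was at the start of the episode above 0.04 m).
It fails at once if the sample cup is pushed more than 40 mm from its place (distance of sample_cup from where it was at the start of the episode above 0.04 m).
It fails at once if the sample cup is tipped over (angle between sample_cup's own z axis and vertical above 0.6 rad).
It fails at once if the full row of three is pressed home with more than 35 N (force on the barrel with all in it) (x of bolus_0_nose in the frame of barrel between -0.008 and 0.008 m and y of bolus_0_nose in the frame of barrel between -0.008 and 0.008 m and z of each of bolus_0_nose, bolus_1_nose, bolus_2_nose in the frame of barrel below 0.0085 m and x of bolus_1_nose in the frame of barrel between -0.008 and 0.008 m and y of bolus_1_nose in the frame of barrel between -0.008 and 0.008 m and x of bolus_2_nose in the frame of barrel between -0.008 and 0.008 m and y of bolus_2_nose in the frame of barrel between -0.008 and 0.008 m and contact force between barrel and anything else above 35 N).
It also fails if it takes over 72 s, if anything falls off the work surface, if the arm or the gripper's body presses on something with over 40 N, if the wrist force passes 120 N, or if a joint passes its speed limit or range.

## Working session

There is one attempt and no reset: what is moved stays moved. The work goes in short steps, Python scripts to look and compute and a shell command to move; the robot and the scene stay as the last step left them, time stands still between calls to the robot, and variables do not carry over. Pictures are saved under pics/ and viewed, and the job is handed in when it is done.

```bash
ls; mkdir -p pics; python3 - <<'E'
from bench import r
import cv2
s=r.observe(); print(s); print(r.grasp_offset)
for n in ["scene","side","wrist"]:
    c=r.capture(n); cv2.imwrite(f"pics/{n}0.png",c["img"][:,:,::-1]); print(n,c["intrinsics"].round(2).tolist(),(c.get("pose") if "pose" in c else c["mount"]).round(4).tolist())
E
```

```text
pics
{'t': 0.0, 'joint_pos': array([ 1.15818981e+00,  1.16488420e-01,  1.44226932e+00,  2.07496502e-05,
        1.58400039e+00, -3.78367086e-02]), 'dq': array([ 0.00089462,  0.00076074,  0.00115323, -0.00098377, -0.00077662,
        0.0020477 ]), 'joint_torque': array([ 5.20904679e-03, -7.21254301e+01, -6.22633123e+01,  7.83922523e-02,
        2.34648987e-02, -2.32027724e-04]), 'tool_pos': array([0.24702152, 0.62792732, 0.19630104]), 'orientation': array([-1.40249675e-04,  1.86290054e-01,  9.82494619e-01, -5.65700670e-04]), 'wrist_force': array([ 0.873925  , -0.35283139, -0.68541583]), 'torque': array([-0.0145183 ,  0.01448878, -0.00255591]), 'opening': 0.09330624758041967}
0.0188
scene [[405.2, 0.0, 273.48], [0.0, 405.2, 215.62], [0.0, 0.0, 1.0]] [[0.7151, -0.4193, 0.5594, 0.0018], [-0.6989, -0.4125, 0.5843, -0.5782], [-0.0142, -0.8087, -0.588, 0.7419], [0.0, 0.0, 0.0, 1.0]]
side [[405.89, 0.0, 284.69], [0.0, 405.89, 206.27], [0.0, 0.0, 1.0]] [[0.9998, 0.0048, -0.0181, 0.5645], [0.0182, -0.4815, 0.8763, -0.9613], [-0.0045, -0.8764, -0.4815, 0.6798], [0.0, 0.0, 0.0, 1.0]]
wrist [[325.19, 0.0, 278.37], [0.0, 325.19, 212.7], [0.0, 0.0, 1.0]] [[0.0008, -0.9537, -0.3008, 0.0823], [1.0, 0.0009, 0.0001, 0.0002], [0.0002, -0.3008, 0.9537, -0.1866], [0.0, 0.0, 0.0, 1.0]]
```

View pics/scene0.png

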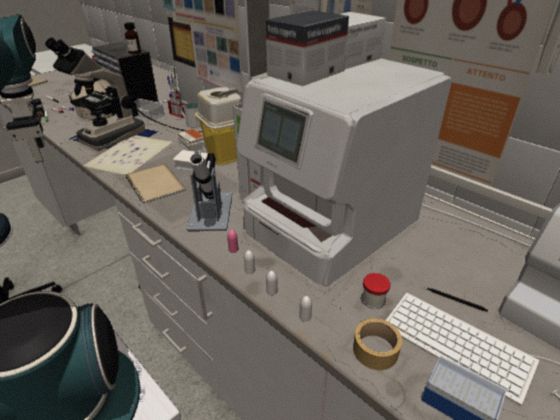

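View pics/side0.png

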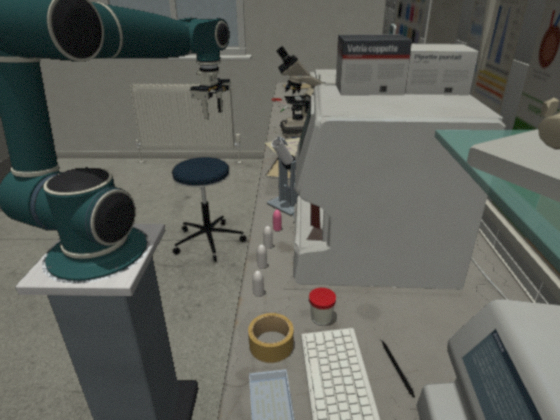

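View pics/wrist0.png

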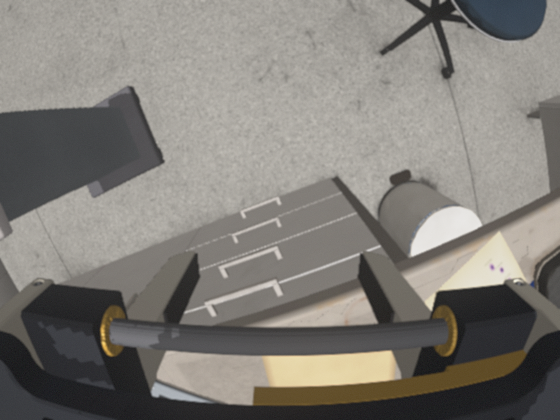

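Scene view: white boluses near (250,262), (272,283) and (306,308), pink decoy at (232,240), stand with barrel at (207,190), cup (375,290), tape (377,343). I'll measure these next.

```bash
cat > h.py <<'E'
import numpy as np, cv2
from bench import r
def ray(c,u,v):
    K=c["intrinsics"];P=c["pose"]
    d=P[:3,:3]@np.array([(u-K[0,2])/K[0,0],(v-K[1,2])/K[1,1],1.]);return P[:3,3],d/np.linalg.norm(d)
def plane(c,u,v,z):
    o,d=ray(c,u,v);return o+d*(z-o[2])/d[2]
def tri(a,b):
    A=np.zeros((3,3));B=np.zeros(3)
    for o,d in (a,b):
        M=np.eye(3)-np.outer(d,d);A+=M;B+=M@o
    p=np.linalg.solve(A,B);return p,[np.linalg.norm(np.cross(p-o,d)) for o,d in (a,b)]
def proj(c,p):
    P=c["pose"];q=P[:3,:3].T@(np.array(p)-P[:3,3]);k=c["intrinsics"]@q;return k[:2]/k[2]
E
python3 - <<'E'
from h import *
a=r.capture("scene");b=r.capture("side")
x=a["img"][140:330,180:330];cv2.imwrite("pics/sz.png",cv2.resize(x,None,fx=4,fy=4,interpolation=cv2.INTER_CUBIC)[:600,:,::-1][:, :600])
x=a["img"][140:240,170:250];cv2.imwrite("pics/sz1.png",cv2.resize(x,None,fx=6,fy=6,interpolation=cv2.INTER_CUBIC)[:,:,::-1])
x=a["img"][225:325,220:330];cv2.imwrite("pics/sz2.png",cv2.resize(x,None,fx=6,fy=6,interpolation=cv2.INTER_CUBIC)[:,:,::-1])
x=b["img"][120:220,240:340];cv2.imwrite("pics/dz1.png",cv2.resize(x,None,fx=6,fy=6,interpolation=cv2.INTER_CUBIC)[:,:,::-1])
x=b["img"][205:305,230:330];cv2.imwrite("pics/dz2.png",cv2.resize(x,None,fx=6,fy=6,interpolation=cv2.INTER_CUBIC)[:,:,::-1])
E
```

```text
(no output)
```

View pics/sz1.png

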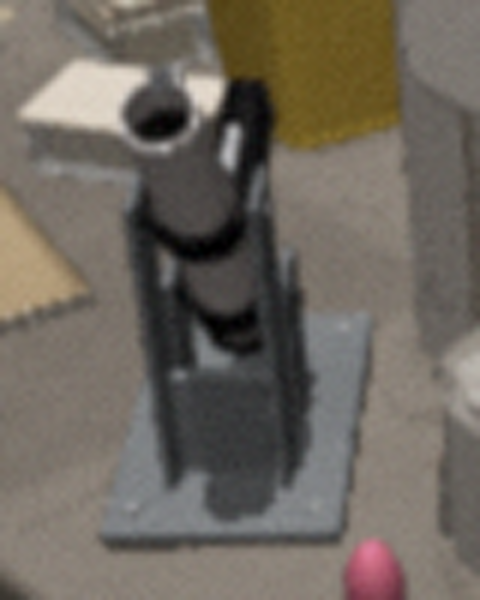

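View pics/sz2.png

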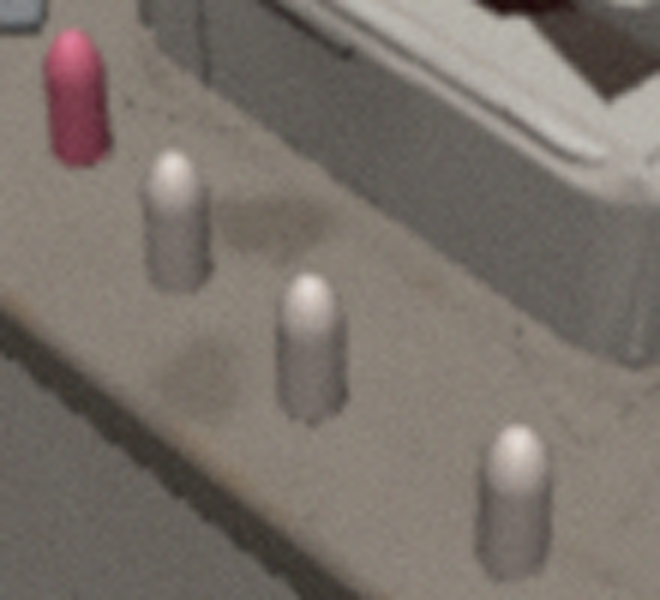

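View pics/dz1.png

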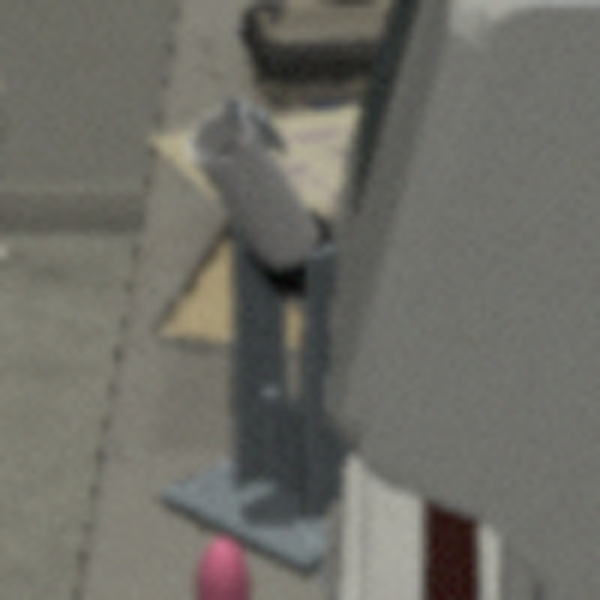

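View pics/dz2.png

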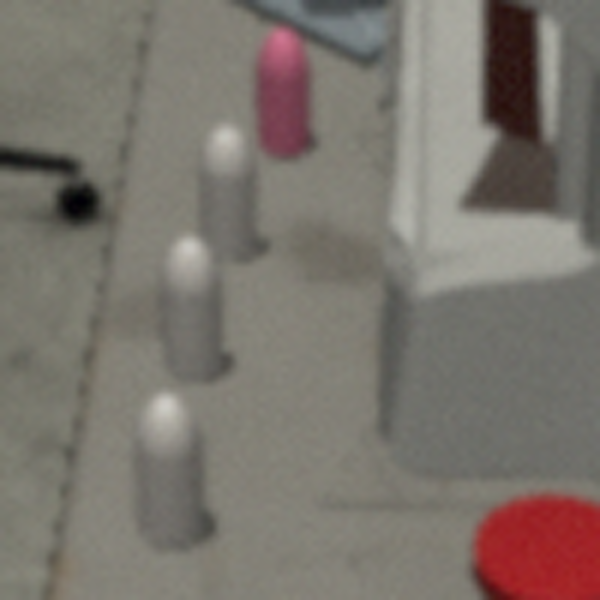

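```bash
python3 - <<'E'
from h import *
a=r.capture("scene");b=r.capture("side")
S={"A":((249.3,261.8),(268.3,237)),"B":((271.8,283.0),(262,256.3)),"C":((305.9,308.6),(258.3,283.3)),"mouth":((196.7,158.3),(276.3,141.7)),"pinkmid":((233,241.3),(277,220.5))}
for k,(u,v) in S.items():
    p,e=tri(ray(a,*u),ray(b,*v)); print(k,p.round(4),np.round(e,4), plane(a,*u,.035 if k!="mouth" else .245).round(4),plane(b,*v,.035 if k!="mouth" else .245).round(4))
# stand base corners from scene crop sz1
for n,(u,v) in {"nl":(105,540),"nr":(343,540),"fr":(370,318),"fl":(150,318)}.items():
    print(n,plane(a,170+u/6,140+v/6,.01).round(3))
for n,(u,v) in {"l":(163,495),"near":(308,572)}.items():
    print(n,plane(b,240+u/6,120+v/6,.01).round(3))
print("cup",plane(a,375,300,.0), "tape",plane(a,377,343,.024),plane(b,271,338,.024))
print("machine corner",plane(a,220+635/6,225+360/6,0),plane(b,230+385/6,205+440/6,0), "edge",plane(a,220,225+295/6,0))
print("barrel side: machine upper left edge? ")
E
```

```text
A [0.4948 0.0305 0.0303] [0.002 0.002] [0.4897 0.0242 0.035 ] [0.496  0.0266 0.035 ]
B [ 0.4828 -0.0655  0.0306] [0.002 0.002] [ 0.478  -0.0708  0.035 ] [ 0.4841 -0.0685  0.035 ]
C [ 0.4813 -0.1782  0.0306] [0.0019 0.0019] [ 0.4766 -0.1825  0.035 ] [ 0.4826 -0.1809  0.035 ]
mouth [0.5138 0.2426 0.2455] [0.0021 0.0021] [0.5116 0.2396 0.245 ] [0.5142 0.2498 0.245 ]
pinkmid [0.5172 0.1231 0.0316] [0.0017 0.0017] [0.5131 0.1177 0.035 ] [0.518  0.1203 0.035 ]
nl [0.47  0.278 0.01 ]
nr [0.552 0.195 0.01 ]
fr [0.69 0.34 0.01]
fl [0.604 0.428 0.01 ]
l [0.478 0.284 0.01 ]
near [0.562 0.196 0.01 ]
cup [ 6.37475861e-01 -2.62660482e-01 -1.11022302e-16] tape [ 0.51968543 -0.34395101  0.024     ] [ 0.52142006 -0.34520948  0.024     ]
machine corner [ 0.59254323 -0.14700297  0.        ] [ 0.57096946 -0.11716886  0.        ] edge [4.28568579e-01 7.28262032e-02 1.11022302e-16]
barrel side: machine upper left edge?
```

```bash
python3 - <<'E'
from h import *
a=r.capture("scene");b=r.capture("side")
m=np.array([.5138,.2426,.245])
for psi in range(20,75,5):
    p=np.radians(psi);d=np.array([np.sin(np.radians(35))*np.cos(p),np.sin(np.radians(35))*np.sin(p),-np.cos(np.radians(35))])
    q=[proj(a,m+d*t) for t in (.05,.1,.15,.2,.234)]
    q2=[proj(b,m+d*t) for t in (.05,.1,.15,.2)]
    print(psi,[((x-[170,140])*6).round().astype(int).tolist() for x in q],[((x-[240,120])*6).round().astype(int).tolist() for x in q2])
for u,v in [(150,30),(400,205),(635,365)]: print(plane(a,220+u/6,225+v/6,0))
for u,v in [(385,200),(380,440)]: print(plane(b,230+u/6,205+v/6,0))
E
```

```text
20 [[208, 159], [251, 208], [292, 254], [329, 296], [353, 323]] [[269, 202], [319, 267], [368, 328], [414, 387]]
25 [[203, 158], [242, 206], [278, 251], [312, 292], [333, 318]] [[267, 201], [316, 263], [362, 323], [407, 380]]
30 [[198, 157], [233, 205], [264, 249], [294, 289], [313, 315]] [[265, 199], [312, 260], [356, 318], [398, 374]]
35 [[193, 157], [223, 204], [250, 247], [275, 287], [292, 312]] [[263, 198], [307, 257], [349, 313], [388, 367]]
40 [[187, 157], [212, 203], [235, 246], [256, 286], [270, 311]] [[260, 196], [301, 254], [340, 309], [377, 361]]
45 [[182, 156], [202, 203], [220, 246], [237, 285], [248, 311]] [[257, 195], [295, 252], [331, 305], [365, 356]]
50 [[176, 157], [191, 203], [205, 246], [218, 286], [226, 311]] [[254, 194], [288, 249], [321, 301], [353, 351]]
55 [[171, 157], [181, 204], [190, 247], [198, 287], [203, 313]] [[250, 193], [281, 247], [311, 298], [339, 347]]
60 [[165, 158], [170, 205], [174, 249], [178, 290], [181, 316]] [[246, 192], [274, 245], [300, 295], [324, 343]]
65 [[160, 158], [159, 207], [159, 252], [159, 293], [159, 319]] [[242, 191], [266, 244], [288, 293], [309, 339]]
70 [[154, 160], [149, 209], [144, 255], [139, 297], [136, 324]] [[238, 190], [258, 242], [276, 291], [294, 337]]
[0.59728445 0.16732197 0.        ]
[ 0.5922851  -0.01011069  0.        ]
[ 0.59032092 -0.14884759  0.        ]
[0.57140314 0.07375791 0.        ]
[ 0.56877942 -0.11719641  0.        ]
```

```bash
cat >> h.py <<'E'
from scipy.spatial.transform import Rotation as R
def tp(s=None):
    s=s or r.observe();q=s["orientation"];return np.array(s["tool_pos"]),R.from_quat([q[1],q[2],q[3],q[0]])
def Rt(az,tilt):
    # tool x azimuth az when vertical-down, tilted so tool z points down and along az
    a=np.radians(az);t=np.radians(tilt);h=np.array([np.cos(a),np.sin(a),0]);u=np.array([0,0,1.])
    z=h*np.sin(t)-u*np.cos(t);x=h*np.cos(t)+u*np.sin(t);y=np.cross(z,x);return R.from_matrix(np.c_[x,y,z])
def go(pos,rot,start=None):
    p,q=start or tp();d=q.inv().apply(np.array(pos)-p)*100;w=(q.inv()*rot).as_rotvec();return d.round(2),w.round(4),np.degrees(np.linalg.norm(w)).round(1)
E
python3 - <<'E'
from h import *
for az in (47,90):
  print(go([.36,.36,.36],Rt(az,0)))
m=np.array([.5138,.2426,.2455]); Q=Rt(47,35); bz=-Q.as_matrix()[:,2]; print(bz, go(m+.1*bz,Q))
p,q=tp(); print(q.as_matrix().round(3))
E
```

```text
(array([-20.32, -20.82, -16.3 ]), array([-1.0000e-04,  1.0000e-04,  1.9464e+00]), np.float64(111.5))
(array([-20.32, -20.82, -16.3 ]), array([-1.0000e-04,  1.0000e-04,  1.1959e+00]), np.float64(68.5))
[-0.39117819 -0.41948725  0.81915204] (array([-36.83, -31.45, -13.04]), array([-0.5919,  0.4029,  1.8769]), np.float64(115.1))
[[-0.931  0.366 -0.   ]
 [ 0.366  0.931 -0.   ]
 [ 0.    -0.    -1.   ]]
```

```bash
python3 -m crank '[[[-1,-2,-2,-4,0,0,0.15],[-1,-4,-4,-8,0,0,0.3],[-1,-7,-7,-12,0,0,0.45],[-1,-10,-10,-16,0,0,0.6],[-1,-13,-13,-16,0,0,0.75],[-1,-16,-16,-16,0,0,0.9],[-1,-18,-19,-16,0,0,1.05],[-1,-20,-21,-16,0,0,1.2]]]'; python3 - <<'E'
from h import *
m=np.array([.5138,.2426,.2455]); Q=Rt(47,35); bz=-Q.as_matrix()[:,2]
s=r.observe(); print(tp(s)[0],s['joint_pos'].round(3)); print(go(m+.1*bz,Q))
E
```

```text
t: 1.45
tool_pos: [0.3565, 0.3581, 0.3574]
orientation: [0.0, 0.71, 0.704, 0.0]
wrist_force: [1.1, 1.3, 0.4]
opening: 0.093
[0.35648482 0.35813882 0.35743821] [ 0.737 -0.249  1.532 -0.     1.858  0.747]
(array([-15.64,  11.96,   3.  ]), array([-0.2259,  0.5816,  0.7177]), np.float64(54.5))
```

```bash
python3 -m crank '[[[-1,-2,1.5,0,-0.03,0.08,0.1],[-1,-4,3,0,-0.06,0.16,0.2],[-1,-6.5,5,0.5,-0.1,0.25,0.31],[-1,-9,7,1,-0.13,0.34,0.42],[-1,-11.5,9,2,-0.165,0.42,0.52],[-1,-14,11,2.5,-0.2,0.51,0.63],[-1,-15.6,12,3,-0.226,0.582,0.718],[-1,-15.6,12,3,-0.226,0.582,0.718]]]'; python3 - <<'E'
from h import *
m=np.array([.5138,.2426,.2455]); Q=Rt(47,35); bz=-Q.as_matrix()[:,2]
s=r.observe(); print(tp(s)[0],s['joint_pos'].round(3)); print(go(m+.1*bz,Q))
c=r.capture("wrist"); cv2.imwrite("pics/w1.png",c["img"][:,:,::-1]); np.savez("w1.npz",img=c["img"],p=s["tool_pos"],q=s["orientation"])
E
```

```text
t: 2.45
tool_pos: [0.4756, 0.2017, 0.3265]
orientation: [-0.12, 0.874, 0.381, 0.275]
wrist_force: [1.1, 1.0, -0.4]
opening: 0.0929
[0.4756017  0.20169451 0.32648027] [ 0.114 -0.617  1.93   0.392  1.358  0.871]
(array([-0.06,  0.  , -0.16]), array([-0.0016,  0.0007,  0.0019]), np.float64(0.1))
```

View pics/w1.png

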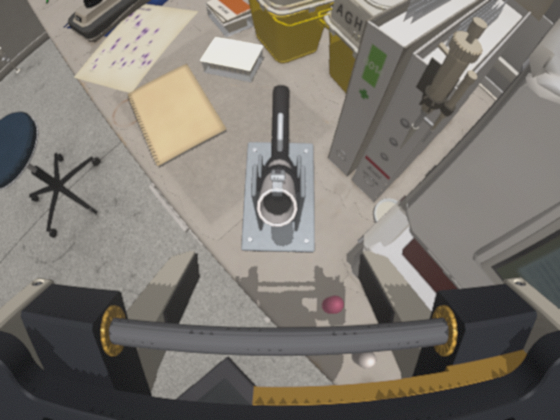

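```bash
python3 - <<'E'
import numpy as np,cv2
x=np.load("w1.npz")["img"][130:260,230:330]
cv2.imwrite("pics/w1z.png",cv2.resize(x,None,fx=4.5,fy=4.5,interpolation=cv2.INTER_CUBIC)[:,:,::-1])
E
```

```text
(no output)
```

View pics/w1z.png

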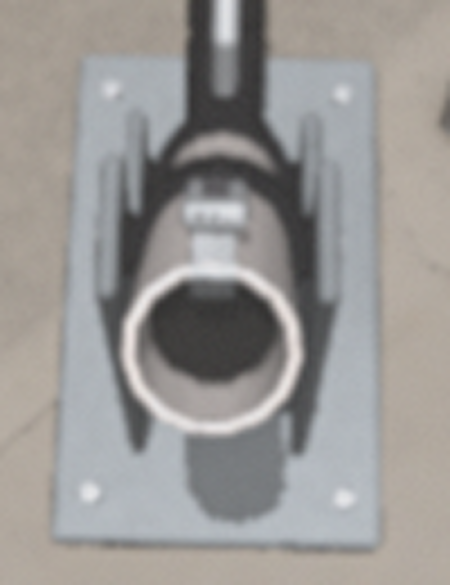

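```bash
cat >> h.py <<'E'
_C=None
WK=np.array([[325.19,0,278.37],[0,325.19,212.7],[0,0,1]])
def mount():
    global _C
    if _C is None:
        import os
        if os.path.exists("mount.npy"): _C=np.load("mount.npy")
        else:
            _C=r.capture("wrist")["mount"]; np.save("mount.npy",_C)
    return _C
def wray(u,v,p=None,q=None,frame="world"):
    x,y=(u-WK[0,2])/WK[0,0],(v-WK[1,2])/WK[1,1];t=np.hypot(x,y);
    d=np.array([np.sin(t)*x/t,np.sin(t)*y/t,np.cos(t)]);M=mount();o=M[:3,3];d=M[:3,:3]@d
    if frame=="tool": return o,d
    Q=R.from_quat([q[1],q[2],q[3],q[0]]);return p+Q.apply(o),Q.apply(d)
def onp(od,z): o,d=od;return o+d*(z-o[2])/d[2]
def wproj(P,p=None,q=None,frame="world"):
    P=np.array(P,float)
    if frame=="world": P=R.from_quat([q[1],q[2],q[3],q[0]]).inv().apply(P-p)
    M=mount();c=M[:3,:3].T@(P-M[:3,3]);t=np.arctan2(np.hypot(c[0],c[1]),c[2]);f=np.arctan2(c[1],c[0]);return np.array([WK[0,2]+WK[0,0]*t*np.cos(f),WK[1,2]+WK[1,1]*t*np.sin(f)])
E
python3 - <<'E'
from h import *
D=np.load("w1.npz");p,q=D["p"],D["q"]
px=lambda x,y:(230+(x+.5)/4.5-.5,130+(y+.5)/4.5-.5)
W=lambda x,y,z:onp(wray(*px(x,y),p,q),z)
m=W(212.5,349,.245);print("mouth",m)
# mouth from outer-rim points on the tilted mouth plane
s=[W(*k,.010) for k in [(112,90),(342,93),(90,492),(344,497)]]
for k in s: print(k.round(4))
for a,b in ((2,0),(3,1)): d=s[a]-s[b]; print(np.degrees(np.arctan2(-d[1],-d[0])))
for a,b in ((0,1),(2,3)): d=s[a]-s[b]; print("cross",np.degrees(np.arctan2(d[1],d[0]))-90)
mid=np.mean(s,0);print(mid, np.degrees(np.arctan2(*(mid-m)[1::-1])))
# corners
for k in [(85,58),(378,66),(52,542),(380,548)]: print("corner",W(*k,.01).round(4))
o,d=wray(*px(212.5,349),frame="tool"); print("mouth ray tool",o,d)
E
```

```text
mouth [0.5142769  0.24296755 0.245     ]
[0.6112 0.4091 0.01  ]
[0.678  0.3455 0.01  ]
[0.4967 0.2913 0.01  ]
[0.5631 0.2272 0.01  ]
45.81339078735169
45.829185274169085
cross 46.36642728721296
cross 46.03359945326187
[0.58725558 0.31824715 0.01      ] 45.88914266688959
corner [0.613  0.4279 0.01  ]
corner [0.6977 0.3445 0.01  ]
corner [0.4742 0.2867 0.01  ]
corner [0.5595 0.2047 0.01  ]
mouth ray tool [ 0.08454236  0.00182104 -0.18628739] [-0.28496911 -0.00511183  0.95852307]
```

```bash
python3 - <<'E'
from h import *
print(np.load("mount.npy").round(4))
for i in range(2): print(r.capture("wrist")["mount"].round(4))
print(r.capture("scene")["pose"].round(4))
E
```

```text
[[ 6.000e-04 -9.535e-01 -3.012e-01  8.450e-02]
 [ 1.000e+00  8.000e-04 -4.000e-04  1.800e-03]
 [ 6.000e-04 -3.012e-01  9.535e-01 -1.863e-01]
 [ 0.000e+00  0.000e+00  0.000e+00  1.000e+00]]
[[ 6.000e-04 -9.535e-01 -3.012e-01  8.450e-02]
 [ 1.000e+00  8.000e-04 -4.000e-04  1.800e-03]
 [ 6.000e-04 -3.012e-01  9.535e-01 -1.863e-01]
 [ 0.000e+00  0.000e+00  0.000e+00  1.000e+00]]
[[ 6.000e-04 -9.535e-01 -3.012e-01  8.450e-02]
 [ 1.000e+00  8.000e-04 -4.000e-04  1.800e-03]
 [ 6.000e-04 -3.012e-01  9.535e-01 -1.863e-01]
 [ 0.000e+00  0.000e+00  0.000e+00  1.000e+00]]
[[ 0.7151 -0.4193  0.5594  0.0018]
 [-0.6989 -0.4125  0.5843 -0.5782]
 [-0.0142 -0.8087 -0.588   0.7419]
 [ 0.      0.      0.      1.    ]]
```

```bash
python3 - <<'E'
from h import *
D=np.load("w1.npz");p,q=D["p"],D["q"]
x=D["img"][280:380,310:400]
cv2.imwrite("pics/w1b.png",cv2.resize(x,None,fx=6,fy=6,interpolation=cv2.INTER_CUBIC)[:,:,::-1])
print(onp(wray(366,360,p,q),.06),onp(wray(333,304,p,q),.05))
# plan: over A
Q=Rt(0,0); print(go([.494,.028,.16],Q))
E
```

```text
[0.49266784 0.03222068 0.06      ] [0.5167308  0.12605465 0.05      ]
(array([-19.2 ,  13.25,   7.04]), array([-0.252 , -0.5745,  0.8014]), np.float64(58.3))
```

View pics/w1b.png

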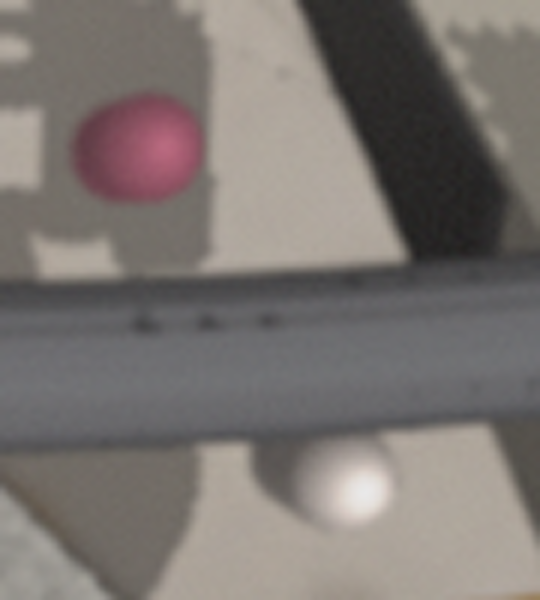

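```bash
python3 - <<'E'
from h import *
p,q=tp();Q=Rt(0,0)
w=(q.inv()*Q).as_rotvec()
for P,f in [([.455,.16,.32],.25),([.465,.11,.28],.5),([.485,.06,.21],.75),([.4937,.029,.15],1)]: print(go(P,Q)[0],(w*f).round(3))
E
```

```text
[-4.23  1.45 -2.03] [-0.063 -0.144  0.2  ]
[-8.98  5.57 -0.47] [-0.126 -0.287  0.401]
[-14.9   10.43   3.94] [-0.189 -0.431  0.601]
[-19.73  13.16   7.89] [-0.252 -0.575  0.801]
```

```bash
python3 -m crank '[[[-1,-2.1,0.7,-1,-0.03,-0.07,0.1],[-1,-4.2,1.5,-2,-0.063,-0.144,0.2],[-1,-6.5,3.5,-1.2,-0.095,-0.215,0.3],[-1,-9,5.6,-0.5,-0.126,-0.287,0.4],[-1,-12,8,1.7,-0.158,-0.36,0.5],[-1,-14.9,10.4,3.9,-0.189,-0.431,0.6],[-1,-17.3,11.8,5.9,-0.22,-0.503,0.7],[-1,-19.7,13.2,7.9,-0.252,-0.575,0.8]]]'; python3 - <<'E'
from h import *
s=r.observe(); print(tp(s)[0],s['joint_pos'].round(3)); print(go([.4937,.029,.027],Rt(0,0)))
c=r.capture("wrist"); print(c["mount"].round(4)[:,3]); cv2.imwrite("pics/w2.png",c["img"][:,:,::-1]); np.savez("w2.npz",img=c["img"],p=s["tool_pos"],q=s["orientation"],m=c["mount"])
E
```

```text
t: 3.7
tool_pos: [0.4943, 0.0285, 0.1487]
orientation: [0.001, 1.0, -0.001, -0.001]
wrist_force: [0.3, 0.7, 0.3]
opening: 0.0929
[0.49434822 0.02845425 0.14871021] [ 7.00e-03 -2.66e-01  1.88e+00 -1.00e-03  1.53e+00  1.58e+00]
(array([-0.03, -0.07, 12.17]), array([ 0.0014,  0.0026, -0.0023]), np.float64(0.2))
[ 8.630e-02  5.000e-04 -1.866e-01  1.000e+00]
```

View pics/w2.png

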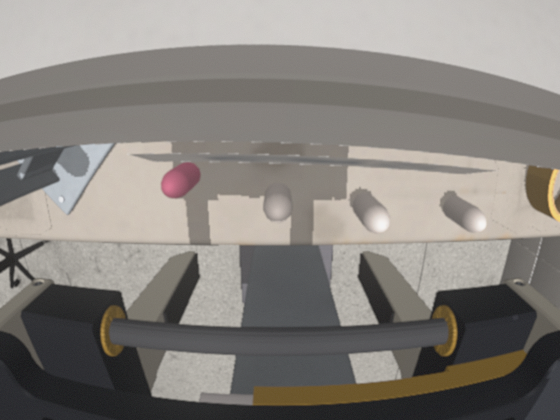

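```bash
python3 - <<'E'
import h; from h import *
D=np.load("w2.npz");p,q,x=D["p"],D["q"],D["img"]; h._C=D["m"]
y=x[150:250,150:500]; cv2.imwrite("pics/w2z.png",cv2.resize(y,None,fx=2.28,fy=2.28,interpolation=cv2.INTER_CUBIC)[:,:,::-1])
y=x[170:240,250:320]; cv2.imwrite("pics/w2y.png",cv2.resize(y,None,fx=7,fy=7,interpolation=cv2.INTER_CUBIC)[:,:,::-1])
for P in ([.4937,.029],[.4828,-.068],[.4813,-.180],[.517,.123]): print([wproj([*P,z],p,q).round(1).tolist() for z in (0,.035,.07)])
E
```

```text
[[277.1, 195.4], [277.0, 204.6], [276.9, 216.0]]
[[365.2, 205.2], [374.0, 215.1], [384.5, 227.1]]
[[452.5, 206.8], [467.2, 216.0], [484.1, 226.8]]
[[189.4, 175.0], [180.2, 182.0], [168.9, 190.6]]
```

View pics/w2z.png

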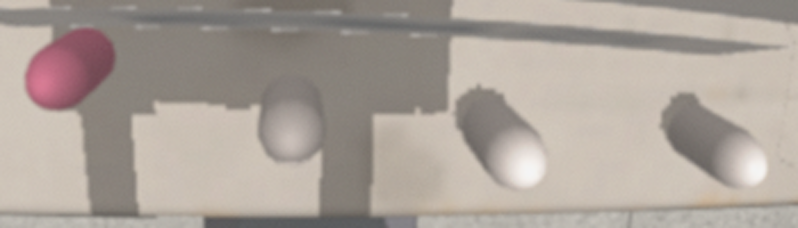

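View pics/w2y.png

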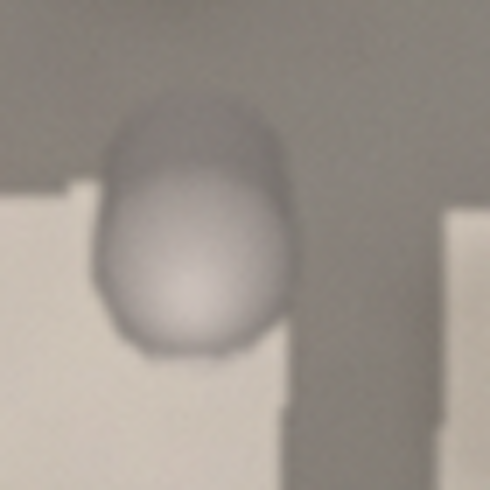

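```bash
python3 -m crank '[[[-1,0,0,4,0,0,0],[-1,0,0,8,0,0,0],[-1,0,0,11,0,0,0],[-1,0,0,12.3,0,0,0],[0,0,0,12.3,0,0,0],[1,0,0,12.3,0,0,0],[1,0,0,12.3,0,0,0],[1,0,0,12.3,0,0,0]]]'; python3 - <<'E'
from h import *
s=r.observe(); print(s["tool_pos"],s["opening"],s["wrist_force"]); np.save("g.npy",s["tool_pos"])
m=np.array([.5143,.2430,.245]); Q=Rt(46,35); bz=-Q.as_matrix()[:,2]
p,q=tp();w=(q.inv()*Q).as_rotvec()
# waypoints
T=m+(.026+.03)*bz
for P,f in [([.47,.035,.13],0.1),([.43,.06,.25],.3),([.44,.12,.34],.6),(m+.16*bz,.85),(m+.1*bz,1),(T,1)]: print(go(P,Q)[0],(w*f).round(3))
E
```

```text
t: 4.75
tool_pos: [0.4942, 0.0282, 0.027]
orientation: [-0.0, 1.0, -0.001, 0.0]
wrist_force: [-0.4, -1.2, 0.1]
opening: 0.0575
[0.49420385 0.02820176 0.02701014] 0.05754625965728842 [-0.41110006 -1.20017383  0.08719278]
[ -2.41  -0.68 -10.3 ] [ 0.025  0.058 -0.078]
[ -6.41  -3.18 -22.3 ] [ 0.074  0.173 -0.233]
[ -5.41  -9.18 -31.3 ] [ 0.147  0.346 -0.467]
[ -4.36 -14.88 -34.91] [ 0.209  0.49  -0.661]
[ -1.97 -17.36 -29.99] [ 0.245  0.576 -0.778]
[ -0.22 -19.17 -26.38] [ 0.245  0.576 -0.778]
```

```bash
python3 -m crank '[[[1,0,0,0,0,0,0],[1,0,0,0,0,0,0],[1,0,0,0,0,0,0],[1,0,0,0,0,0,0],[1,0,0,0,0,0,0],[1,-0.3,0,-2,0,0,0],[1,-1.5,-0.3,-6,0,0,0],[1,-2.5,-0.7,-10,0,0,0]]]'; python3 - <<'E'
from h import *
m=np.array([.5143,.2430,.245]); Q=Rt(46,35); bz=-Q.as_matrix()[:,2]
p,q=tp();w=(q.inv()*Q).as_rotvec()
for P,f in [([.43,.06,.25],.25),([.44,.12,.34],.55),(m+.16*bz,.85),(m+.1*bz,1),(m+.06*bz,1)]: print(go(P,Q)[0],(w*f).round(3))
E
```

```text
t: 5.75
tool_pos: [0.4683, 0.0352, 0.1272]
orientation: [-0.0, 1.0, -0.001, -0.001]
wrist_force: [-0.2, -0.0, 0.2]
opening: 0.0254
[ -3.84  -2.48 -12.28] [ 0.061  0.145 -0.195]
[ -2.86  -8.48 -21.28] [ 0.135  0.318 -0.428]
[ -1.82 -14.18 -24.88] [ 0.208  0.491 -0.662]
[  0.58 -16.66 -19.97] [ 0.245  0.578 -0.779]
[  2.17 -18.31 -16.7 ] [ 0.245  0.578 -0.779]
```

```bash
python3 -m crank '[[[1,-1.9,-1.2,-6,0.03,0.07,-0.1],[1,-3.8,-2.5,-12,0.06,0.145,-0.195],[1,-3.3,-5.5,-17,0.1,0.23,-0.31],[1,-2.8,-8.5,-21,0.135,0.318,-0.428],[1,-2.3,-11.5,-23.5,0.17,0.4,-0.54],[1,-1.8,-14.2,-24.8,0.208,0.491,-0.662],[1,-0.3,-16,-22,0.235,0.55,-0.74],[1,0.9,-17,-19.2,0.245,0.578,-0.779]]]'; python3 - <<'E'
from h import *
m=np.array([.5143,.2430,.245]); Q=Rt(46,35); bz=-Q.as_matrix()[:,2]
s=r.observe(); print(s["tool_pos"],s["opening"],s["wrist_force"],(tp(s)[0]-m)@Q.as_matrix());print(go(m+.08*bz,Q))
c=r.capture("wrist"); print(c["mount"].round(4)[:,3]); cv2.imwrite("pics/w3.png",c["img"][:,:,::-1]); np.savez("w3.npz",img=c["img"],p=s["tool_pos"],q=s["orientation"],m=c["mount"])
E
```

```text
t: 6.75
tool_pos: [0.4783, 0.2056, 0.3176]
orientation: [-0.118, 0.877, 0.374, 0.278]
wrist_force: [0.3, -0.2, -0.9]
opening: 0.0258
[0.47827854 0.20558214 0.31764778] 0.025847337652672404 [ 0.30101515 -0.20090012 -0.92656445] [-8.76688592e-04  8.09623941e-05 -8.93004277e-02]
(array([ 0.09, -0.01,  0.93]), array([-0.0001, -0.0021,  0.0028]), np.float64(0.2))
[ 0.0846  0.0018 -0.1863  1.    ]
```

View pics/w3.png

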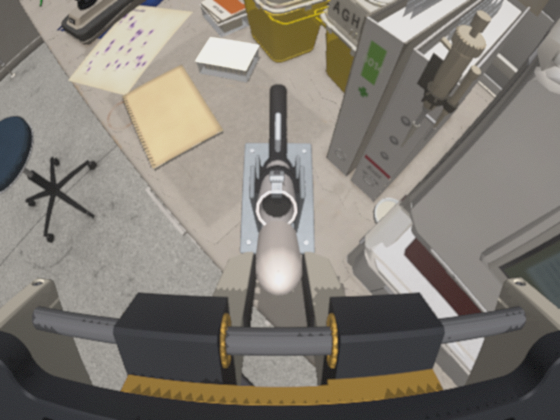

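```bash
python3 - <<'E'
import h; from h import *
D=np.load("w3.npz");p,q,x=D["p"],D["q"],D["img"]; h._C=D["m"]
y=x[170:300,220:340]; y=cv2.resize(y,None,fx=4.5,fy=4.5,interpolation=cv2.INTER_CUBIC)[:,:,::-1].copy()
px=lambda uv:tuple(int(k) for k in ((uv-np.array([220,170])+.5)*4.5-.5))
# predicted foot ring & nose in tool frame
for z,rad,col in ((.027,.014,(0,0,255)),(.027-.048,.014,(0,255,0)),(.027-.07,.001,(255,0,0))):
    pts=np.array([px(wproj([rad*np.cos(a),rad*np.sin(a),z],frame="tool")) for a in np.linspace(0,6.28,40)]); cv2.polylines(y,[pts],True,col,1)
m=np.array([.5143,.2430,.245]);Q=Rt(46,35).as_matrix()
pts=np.array([px(wproj(m+.0185*(Q[:,0]*np.cos(a)+Q[:,1]*np.sin(a)),p,q)) for a in np.linspace(0,6.28,40)]); cv2.polylines(y,[pts],True,(255,0,255),1)
cv2.imwrite("pics/w3z.png",y)
E
```

View pics/w3z.png

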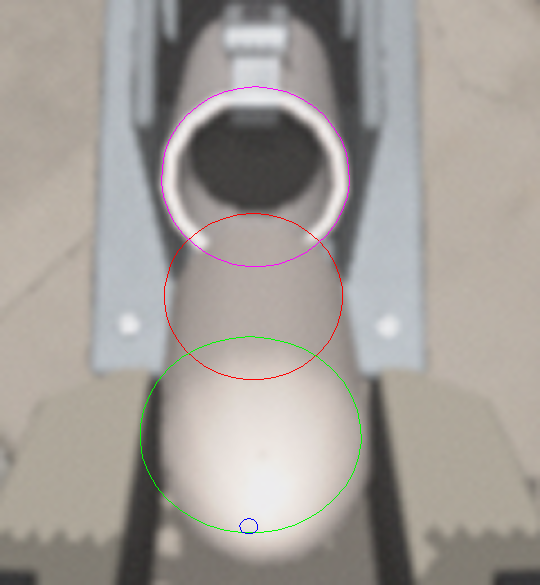

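```bash
python3 -m crank '[[[1,0,0,1,0,0,0],[1,0.05,-0.1,2,0,0,0],[1,0.1,-0.12,3,0,-0.002,0.003],[1,0.1,-0.12,4,0,-0.002,0.003],[1,0.1,-0.12,4.7,0,-0.002,0.003],[1,0.1,-0.12,5.2,0,-0.002,0.003],[1,0.1,-0.12,5.4,0,-0.002,0.003],[1,0.1,-0.12,5.4,0,-0.002,0.003]]]'; cat > look.py <<'E'
import h,sys; from h import *
n=sys.argv[1];u0,v0=int(sys.argv[2]),int(sys.argv[3])
m=np.array([.5143,.2430,.245]); Q=Rt(46,35)
s=r.observe(); print(s["tool_pos"],s["opening"],s["wrist_force"],((tp(s)[0]-m)@Q.as_matrix()*1000).round(2));print(go(m,Q))
c=r.capture("wrist");h._C=c["mount"];print(c["mount"].round(4)[:,3]); np.savez(n+".npz",img=c["img"],p=s["tool_pos"],q=s["orientation"],m=c["mount"])
x=c["img"]; y=cv2.resize(x[v0:v0+130,u0:u0+120],None,fx=4.5,fy=4.5,interpolation=cv2.INTER_CUBIC)[:,:,::-1].copy(); cv2.imwrite("pics/"+n+".png",y)
E
python3 look.py w4 220 170
```

```text
t: 7.8
tool_pos: [0.4994, 0.2289, 0.2748]
orientation: [-0.117, 0.879, 0.372, 0.276]
wrist_force: [-0.1, 1.3, -1.5]
opening: 0.0257
[0.49940702 0.22889209 0.27478566] 0.025661703197254714 [-0.09726493  1.31738147 -1.47396057] [  0.3   -0.91 -36.15]
(array([-0.02,  0.09,  3.62]), array([ 0.0001,  0.0015, -0.0023]), np.float64(0.2))
[ 0.0846  0.0018 -0.1863  1.    ]
```

View pics/w4.png

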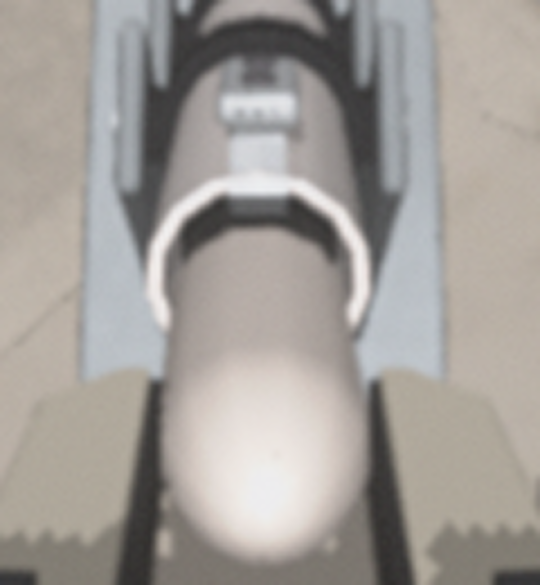

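```bash
cat > ov.py <<'E'
import h,sys; from h import *
n=sys.argv[1];u0,v0=int(sys.argv[2]),int(sys.argv[3]);zf=float(sys.argv[4])
D=np.load(n+".npz");p,q,x=D["p"],D["q"],D["img"]; h._C=D["m"].copy(); h._C[1,3]=0.0004
y=cv2.resize(x[v0:v0+130,u0:u0+120],None,fx=4.5,fy=4.5,interpolation=cv2.INTER_CUBIC)[:,:,::-1].copy()
px=lambda uv:tuple(int(k) for k in ((uv-np.array([u0,v0])+.5)*4.5-.5))
for z,rad,col in ((zf,.011,(0,0,255)),(zf-.003,.014,(0,0,255)),(zf-.048,.014,(0,255,0)),(zf-.07,.001,(255,0,0))):
    pts=np.array([px(wproj([rad*np.cos(a),rad*np.sin(a),z],frame="tool")) for a in np.linspace(0,6.28,40)]); cv2.polylines(y,[pts],True,col,1)
h._C[1,3]=0.0018
m=np.array([.5143,.2430,.245]);Q=Rt(46,35).as_matrix()
pts=np.array([px(wproj(m+.0185*(Q[:,0]*np.cos(a)+Q[:,1]*np.sin(a)),p,q)) for a in np.linspace(0,6.28,40)]); cv2.polylines(y,[pts],True,(255,0,255),1)
cv2.imwrite("pics/"+n+"o.png",y)
E
python3 ov.py w4 220 170 .027
```

```text
(no output)
```

View pics/w4o.png

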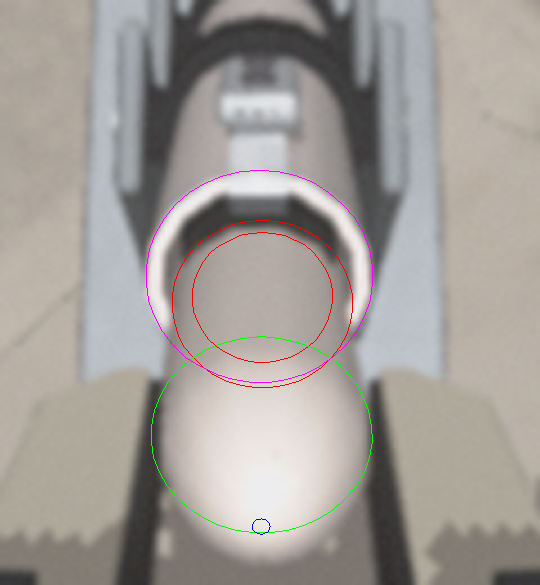

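```bash
python3 -m crank '[[[1,-0.05,0,0.6,0,0,0],[1,-0.05,0,1.3,0,0,0],[1,-0.05,0,2,0,0,0],[1,-0.05,0,2.7,0,0,0],[1,-0.05,0,3.2,0,0,0],[1,-0.05,0,3.4,0,0,0],[1,-0.05,0,3.4,0,0,0],[1,-0.05,0,3.4,0,0,0]]]'; python3 look.py w5 220 170; python3 - <<'E'
from h import *
b=r.capture("side");x=b["img"][90:190,230:330];cv2.imwrite("pics/d5.png",cv2.resize(x,None,fx=5,fy=5,interpolation=cv2.INTER_CUBIC)[:,:,::-1])
E
```

```text
t: 8.85
tool_pos: [0.5125, 0.2426, 0.2463]
orientation: [-0.118, 0.879, 0.372, 0.276]
wrist_force: [0.2, -0.0, -1.9]
opening: 0.0258
[0.51254689 0.24257668 0.24631828] 0.025811600322612323 [ 0.21640224 -0.04989206 -1.86562827] [-0.49 -0.97 -1.95]
(array([0.05, 0.1 , 0.2 ]), array([-0.0001,  0.0018, -0.0024]), np.float64(0.2))
[ 0.0846  0.0018 -0.1863  1.    ]
```

View pics/w5.png

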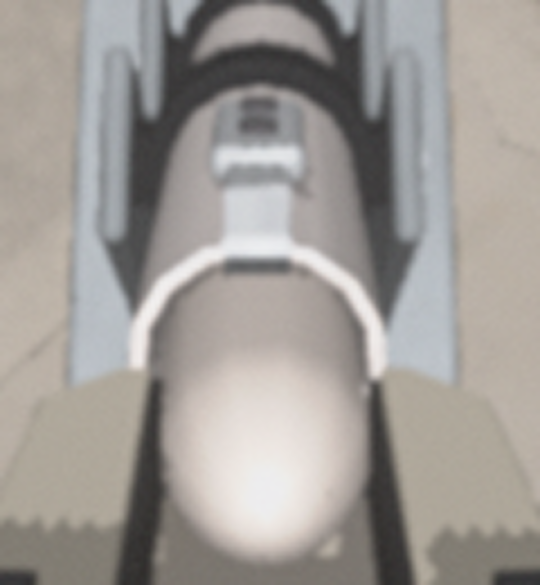

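View pics/d5.png

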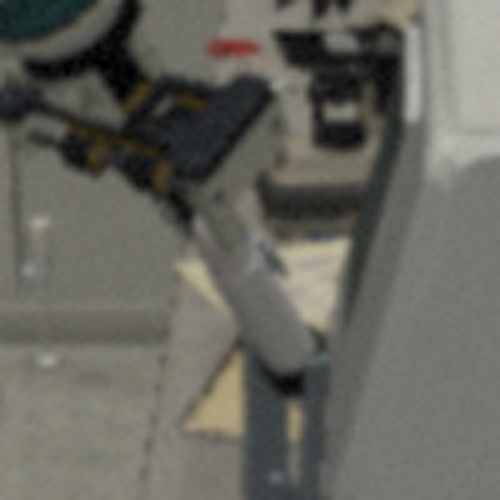

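```bash
python3 -m crank '[[[0,0,0,0,0,0,0],[0,0,0,0,0,0,0],[0,0,0,0,0,0,0],[0,0,0,-1.5,0,0,0],[0,0,0,-3.5,0,0,0],[0,0,0,-5.5,0,0,0],[1,0,0,-6.2,0,0,0],[1,0,0,-6.2,0,0,0]]]';  python3 look.py w6 220 170
```

```text
t: 9.95
tool_pos: [0.488, 0.2169, 0.298]
orientation: [-0.117, 0.878, 0.372, 0.277]
wrist_force: [0.4, -0.9, 0.5]
opening: 0.0308
[0.48798772 0.21686041 0.29802143] 0.03084806443719786 [ 0.37758288 -0.90495442  0.48448838] [ 4.00e-02 -7.70e-01 -6.47e+01]
(array([0.  , 0.07, 6.47]), array([ 0.0008,  0.0007, -0.0023]), np.float64(0.1))
[ 0.0846  0.0018 -0.1863  1.    ]
```

View pics/w6.png

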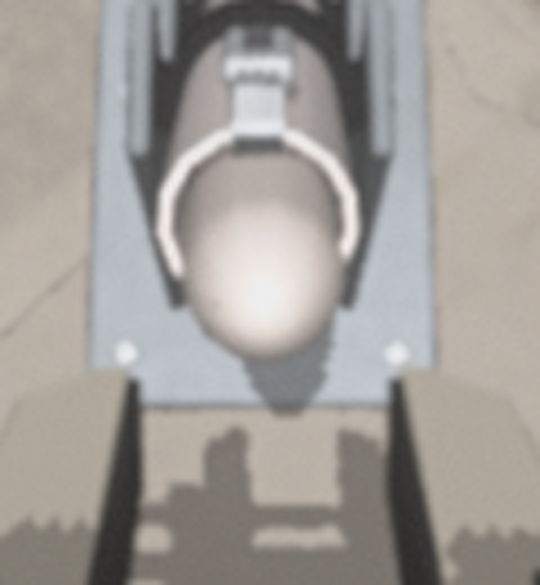

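```bash
python3 - <<'E'
import h; from h import *
D=np.load("w6.npz");h._C=D["m"].copy();h._C[1,3]=.0004
for x in (0,-.005,-.01):
  for z in (.0217,.027): print(x,z,((wproj([x,-.0,z],frame="tool")-[220,170]+.5)*4.5).round(), ((wproj([x-.0135,0,z+.022],frame="tool")-[220,170]+.5)*4.5).round())
E
```

```text
0 0.0217 [263. 312.] [263. 337.]
0 0.027 [263. 299.] [263. 325.]
-0.005 0.0217 [263. 342.] [263. 363.]
-0.005 0.027 [263. 329.] [263. 351.]
-0.01 0.0217 [263. 371.] [263. 390.]
-0.01 0.027 [263. 357.] [263. 377.]
```

```bash
python3 -m crank '[[[1,0,0,0,0,0,0],[1,-0.15,0,0.4,0,0,0],[1,-0.15,0,1.2,0,0,0],[1,-0.15,0,2.4,0,0,0],[1,-0.15,0,3.6,0,0,0],[1,-0.15,0,4.8,0,0,0],[1,-0.15,0,5.8,0,0,0],[1,-0.1,0,6.2,0,0,0]]]';  python3 look.py w7 220 190
```

```text
t: 11.0
tool_pos: [0.5121, 0.2423, 0.2454]
orientation: [-0.118, 0.879, 0.372, 0.276]
wrist_force: [-2.9, -2.7, 2.5]
opening: 0.0006
[0.51210539 0.24226618 0.24536291] 0.0005751502190366162 [-2.9092425  -2.7019413   2.51171721] [-1.47 -1.07 -1.47]
(array([0.15, 0.11, 0.15]), array([-0.0003,  0.0021, -0.0022]), np.float64(0.2))
[ 0.0846  0.0018 -0.1863  1.    ]
```

View pics/w7.png

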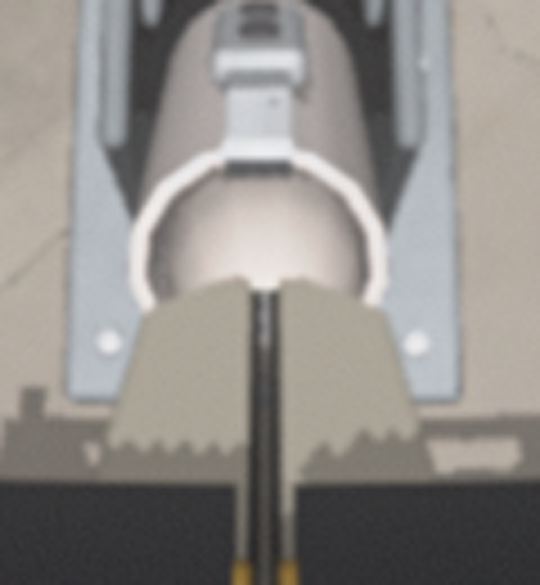

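```bash
python3 - <<'E'
from h import *
p,q=tp();Q=Rt(0,0);bz=-q.as_matrix()[:,2]
w=(q.inv()*Q).as_rotvec()
for P,f in [(p+.05*bz,0),(p+.1*bz,.12),([.43,.12,.30],.4),([.45,.03,.24],.7),([.482,-.068,.14],1)]: print(go(P,Q)[0],(w*f).round(3))
E
```

```text
[-0.  0. -5.] [-0. -0.  0.]
[  0.   0. -10.] [-0.029 -0.069  0.093]
[ -8.76   2.6  -12.79] [-0.098 -0.23   0.31 ]
[-16.34  10.31 -10.78] [-0.172 -0.402  0.543]
[-26.    19.44  -5.33] [-0.245 -0.575  0.775]
```

```bash
python3 -m crank '[[[1,0,0,-4,0,0,0],[1,0,0,-8,0,0,0],[0,-2,0.5,-11,-0.03,-0.07,0.1],[-1,-6,1.8,-12.5,-0.07,-0.16,0.22],[-1,-10.5,4.5,-12.5,-0.11,-0.27,0.36],[-1,-15,9,-11.5,-0.16,-0.37,0.5],[-1,-20.5,14.2,-8.5,-0.205,-0.475,0.64],[-1,-26,19.4,-5.3,-0.245,-0.575,0.775]]]'; python3 - <<'E'
from h import *
s=r.observe(); print(tp(s)[0],s['opening']); print(go([.482,-.068,.027],Rt(0,0)))
c=r.capture("wrist"); print(c["mount"].round(4)[:,3]); np.savez("w8.npz",img=c["img"],p=s["tool_pos"],q=s["orientation"],m=c["mount"])
import h;h._C=c["mount"].copy();h._C[1,3]=.0004
y=c["img"][150:250,230:390]; cv2.imwrite("pics/w8.png",cv2.resize(y,None,fx=5,fy=5,interpolation=cv2.INTER_CUBIC)[:,:,::-1])
for P in ([.482,-.068],[.4805,-.1807]): print([((wproj([*P,z],s["tool_pos"],s["orientation"])-[230,150]+.5)*5).round(1).tolist() for z in (0,.035,.07)])
E
```

```text
t: 12.05
tool_pos: [0.4731, -0.0418, 0.1681]
orientation: [0.001, 1.0, -0.002, -0.0]
wrist_force: [1.5, 1.2, -0.1]
opening: 0.0556
[ 0.47305197 -0.04184373  0.16813294] 0.05562511750806506
(array([ 0.92,  2.59, 14.12]), array([ 0.0015,  0.0007, -0.0044]), np.float64(0.3))
[ 8.630e-02  5.000e-04 -1.866e-01  1.000e+00]
[[357.9, 166.9], [369.8, 203.8], [384.4, 249.1]]
[[835.3, 177.7], [890.3, 214.3], [955.6, 258.5]]
```

View pics/w8.png

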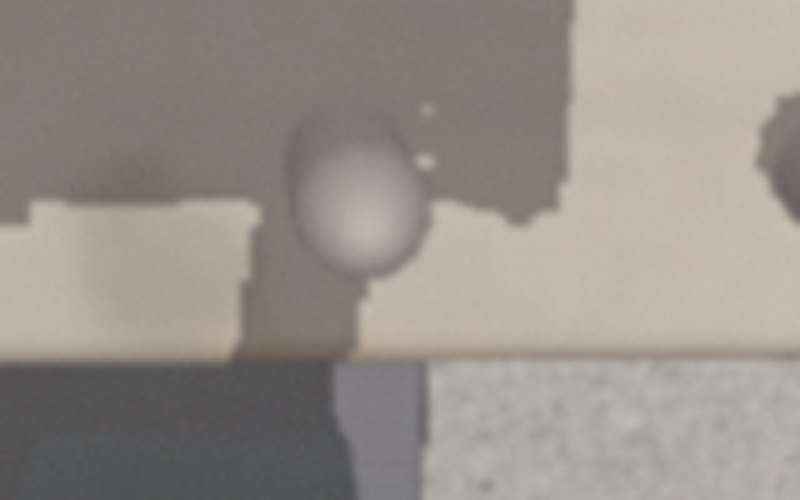

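```bash
python3 -m crank '[[[-1,0.4,1,1,0,0,-0.004],[-1,0.9,2.4,3.5,0,0,-0.004],[-1,0.9,2.4,7,0,0,-0.004],[-1,0.9,2.4,10.5,0,0,-0.004],[-1,0.9,2.4,13,0,0,-0.004],[0,0.9,2.4,14.1,0,0,-0.004],[1,0.9,2.4,14.1,0,0,-0.004],[1,0.9,2.4,14.1,0,0,-0.004]]]'; python3 - <<'E'
from h import *
s=r.observe(); print(tp(s)[0],s['opening'])
c=r.capture("wrist"); cv2.imwrite("pics/w9.png",c["img"][:,:,::-1])
E
```

```text
t: 13.1
tool_pos: [0.4825, -0.0644, 0.0293]
orientation: [0.0, 1.0, 0.002, 0.001]
wrist_force: [0.1, -0.8, 0.3]
opening: 0.0677
[ 0.4824625  -0.06438892  0.02925791] 0.06770590818176313
```

View pics/w9.png

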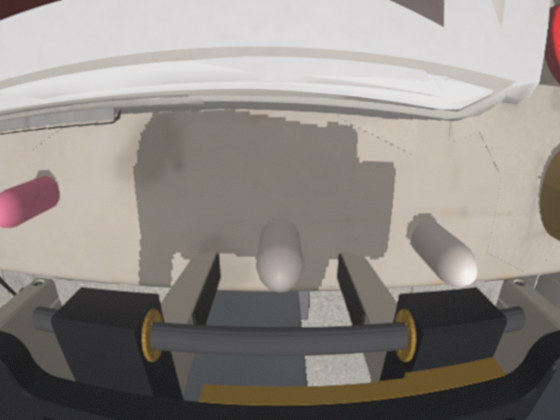

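```bash
python3 -m crank '[[[1,0,0,0,0,0,0],[1,0,0,0,0,0,0],[1,0,0,0,0,0,0],[1,0,0,0,0,0,0],[1,0,0,0,0,0,0],[1,-0.3,0,-2,0,0,0],[1,-1.5,-0.3,-6,0,0,0],[1,-2.5,-0.7,-11,0,0,0]]]'; python3 - <<'E'
from h import *
m=np.array([.5143,.2430,.245]); Q=Rt(46,35); M=Q.as_matrix(); bz=-M[:,2]; t=m-.0004*M[:,0]-.001*M[:,1]
p,q=tp();w=(q.inv()*Q).as_rotvec(); print(r.observe()["opening"],p)
for P,f in [([.43,.0,.25],.25),([.43,.08,.35],.55),(t+.16*bz,.85),(t+.12*bz,1),(t+.06*bz,1)]: print(go(P,Q)[0],(w*f).round(3))
E
```

```text
t: 14.15
tool_pos: [0.4556, -0.0573, 0.1381]
orientation: [-0.0, 1.0, 0.002, -0.001]
wrist_force: [0.7, -0.7, -0.2]
opening: 0.0252
0.02518393616360424 [ 0.45563872 -0.05729399  0.13809856]
[ -2.56  -5.75 -11.18] [ 0.061  0.145 -0.193]
[ -2.54 -13.75 -21.18] [ 0.134  0.318 -0.426]
[ -0.54 -23.49 -23.76] [ 0.206  0.492 -0.658]
[  1.06 -25.13 -20.49] [ 0.243  0.579 -0.774]
[  3.47 -27.59 -15.57] [ 0.243  0.579 -0.774]
```

```bash
python3 -m crank '[[[1,-1.3,-2.5,-6,0.03,0.07,-0.1],[1,-2.5,-5.7,-11.2,0.06,0.145,-0.193],[1,-2.5,-9.7,-17,0.1,0.23,-0.31],[1,-2.5,-13.7,-21.2,0.134,0.318,-0.426],[1,-1.5,-18.5,-23.5,0.17,0.4,-0.54],[1,-0.5,-23.5,-23.8,0.206,0.492,-0.658],[1,1,-25.1,-20.5,0.243,0.579,-0.774],[1,1.9,-26,-18.9,0.243,0.579,-0.774]]]'; python3 look.py w10 220 170; python3 - <<'E'
from h import *
m=np.array([.5143,.2430,.245]); Q=Rt(46,35); M=Q.as_matrix(); bz=-M[:,2]; t=m-.0004*M[:,0]-.001*M[:,1]
print(go(t+.036*bz,Q))
E
```

```text
t: 15.15
tool_pos: [0.4741, 0.2028, 0.3242]
orientation: [-0.117, 0.877, 0.374, 0.277]
wrist_force: [-0.3, -0.4, -1.0]
opening: 0.0252
[0.47413774 0.20280182 0.32423338] 0.0251614321591804 [-0.2881587  -0.35171913 -1.0411757 ] [ -1.09  -0.97 -97.49]
(array([0.1 , 0.1 , 9.75]), array([-0.0002, -0.0008,  0.0025]), np.float64(0.1))
[ 0.0846  0.0018 -0.1863  1.    ]
(array([ 0.13, -0.  ,  5.97]), array([-0.0009,  0.0017,  0.0002]), np.float64(0.1))
```

View pics/w10.png

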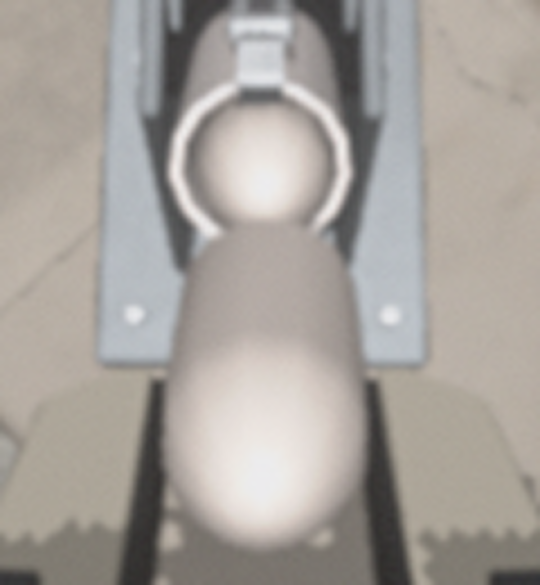

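```bash
python3 -m crank '[[[1,0.1,0,1.3,0,0.002,0],[1,0.13,0,2.7,0,0.002,0],[1,0.13,0,4.1,0,0.002,0],[1,0.13,0,5.4,0,0.002,0],[1,0.1,0,6.6,0,0.002,0],[1,0.08,0,7.8,0,0.002,0],[1,0.08,0,8.9,0,0.002,0],[1,0.08,0,9.4,0,0.002,0]]]'; python3 look.py w11 220 170
```

```text
t: 16.2
tool_pos: [0.5131, 0.2418, 0.2505]
orientation: [-0.117, 0.877, 0.373, 0.279]
wrist_force: [-3.9, -7.3, 8.3]
opening: 0.0262
[0.51308464 0.24183036 0.2505453 ] 0.026161212929492535 [-3.92103831 -7.26209611  8.33961148] [ 1.8  -0.06 -5.51]
(array([-0.18,  0.  ,  0.55]), array([ 0.0024, -0.004 ,  0.0018]), np.float64(0.3))
[ 0.0846  0.0018 -0.1863  1.    ]
```

View pics/w11.png

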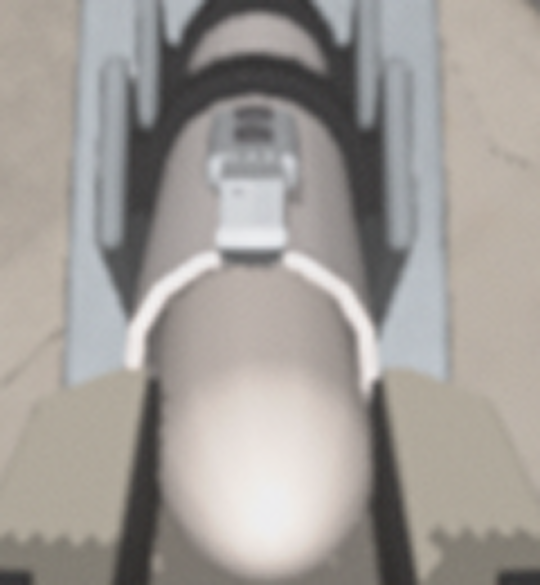

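```bash
python3 -m crank '[[[0,0,0,0,0,0,0],[0,0,0,0,0,0,0],[0,0,0,0,0,0,0],[0,0,0,-1.5,0,0,0],[0,0,0,-3.5,0,0,0],[0,0,0,-5.5,0,0,0],[1,0,0,-6.4,0,0,0],[1,0,0,-6.4,0,0,0]]]';  python3 look.py w12 220 170
```

```text
t: 17.25
tool_pos: [0.4869, 0.2151, 0.3034]
orientation: [-0.117, 0.877, 0.373, 0.279]
wrist_force: [0.5, 0.2, 0.7]
opening: 0.0307
[0.48687236 0.21507887 0.30344019] 0.030730765291237177 [0.54702867 0.15536158 0.72463586] [  1.46  -0.33 -70.32]
(array([-0.18,  0.02,  7.03]), array([ 0.0021, -0.0044,  0.0013]), np.float64(0.3))
[ 0.0846  0.0018 -0.1863  1.    ]
```

View pics/w12.png

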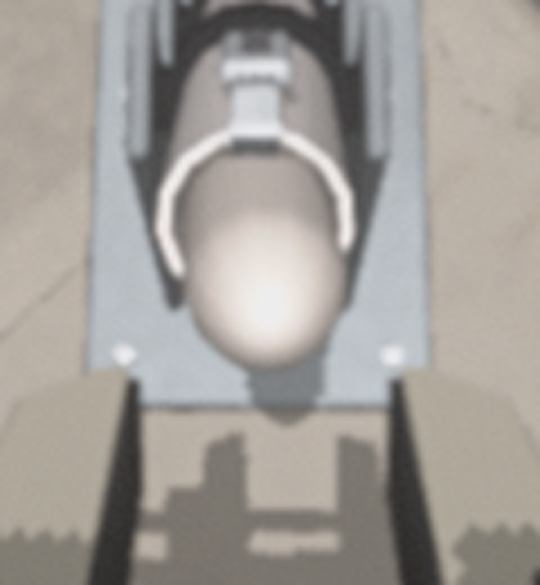

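```bash
python3 -m crank '[[[1,-0.1,0,0.2,0,0,0],[1,-0.3,-0.07,0.8,0,0,0],[1,-0.3,-0.07,1.7,0,0,0],[1,-0.3,-0.07,3,0,0,0],[1,-0.3,-0.07,4.2,0,0,0],[1,-0.3,-0.07,5.4,0,0,0],[1,-0.3,-0.07,6.4,0,0,0],[1,-0.25,-0.07,6.85,0,0,0]]]';  python3 look.py w13 220 190; python3 - <<'E'
from h import *
p,q=tp();Q=Rt(0,0);bz=-q.as_matrix()[:,2]
w=(q.inv()*Q).as_rotvec()
C=[.4805,-.179]
for P,f in [(p+.05*bz,0),(p+.1*bz,.12),([.43,.12,.32],.4),([.42,.0,.30],.7),([.45,-.09,.24],.9),([*C,.15],1)]: print(go(P,Q)[0],(w*f).round(3))
E
```

```text
t: 18.3
tool_pos: [0.5125, 0.2432, 0.2447]
orientation: [-0.118, 0.877, 0.373, 0.278]
wrist_force: [-5.3, -2.1, 6.1]
opening: 0.0003
[0.51251419 0.24316103 0.24473898] 0.0003381257883298723 [-5.34658468 -2.12977005  6.05516954] [-1.07 -1.4  -0.43]
(array([0.11, 0.14, 0.04]), array([ 0.0006, -0.0032,  0.0014]), np.float64(0.2))
[ 0.0846  0.0018 -0.1863  1.    ]
[-0. -0. -5.] [-0. -0.  0.]
[ -0.  -0. -10.] [-0.029 -0.07   0.093]
[ -7.58   2.62 -14.59] [-0.098 -0.232  0.311]
[-16.36  10.23 -18.33] [-0.172 -0.406  0.545]
[-23.42  18.63 -15.95] [-0.221 -0.522  0.7  ]
[-32.11  26.99 -11.05] [-0.246 -0.58   0.778]
```

View pics/w13.png

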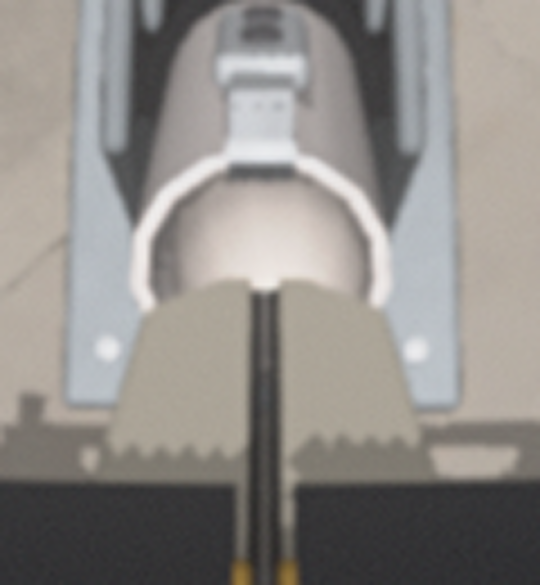

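```bash
python3 -m crank '[[[1,0,0,-5,0,0,0],[1,0,0,-9.5,-0.01,-0.03,0.04],[0,-3,1,-12.5,-0.05,-0.11,0.15],[-1,-7.6,2.6,-14.6,-0.098,-0.232,0.311],[-1,-12,6.4,-16.5,-0.135,-0.32,0.43],[-1,-16.4,10.2,-17.5,-0.172,-0.406,0.545],[-1,-20,14.5,-17,-0.2,-0.47,0.63],[-1,-24,19.2,-15.5,-0.225,-0.53,0.71]]]'; python3 - <<'E'
from h import *
s=r.observe(); print(tp(s)[0],s['opening'],s["dq"].round(2)); print(go([.4805,-.179,.14],Rt(0,0)))
E
```

```text
t: 19.35
tool_pos: [0.4526, -0.097, 0.2342]
orientation: [-0.01, 0.999, 0.032, 0.026]
wrist_force: [0.9, 0.2, 0.8]
opening: 0.056
[ 0.45258156 -0.09704337  0.23421547] 0.05602059605434111 [-0.54  0.8  -0.1  -0.32 -0.27  0.03]
(array([1.77, 8.52, 9.38]), array([-0.019 , -0.0515,  0.0646]), np.float64(4.9))
```

```bash
python3 -m crank '[[[-1,0.4,2,2,-0.005,-0.015,0.02],[-1,0.8,4.2,4,-0.01,-0.03,0.04],[-1,1.3,6.3,6.5,-0.015,-0.04,0.055],[-1,1.77,8.1,8.5,-0.019,-0.0515,0.0646],[-1,1.77,8.5,9.4,-0.019,-0.0515,0.0646],[-1,1.77,8.5,9.4,-0.019,-0.0515,0.0646],[-1,1.77,8.5,9.4,-0.019,-0.0515,0.0646],[-1,1.77,8.5,9.4,-0.019,-0.0515,0.0646]]]'; python3 - <<'E'
from h import *
s=r.observe(); print(tp(s)[0],s['opening']); print(go([.4805,-.179,.027],Rt(0,0)))
c=r.capture("wrist"); np.savez("w14.npz",img=c["img"],p=s["tool_pos"],q=s["orientation"],m=c["mount"])
import h;h._C=c["mount"].copy();h._C[1,3]=.0004
cv2.imwrite("pics/w14.png",c["img"][:,:,::-1])
for P in ([.4805,-.179],): print([((wproj([*P,z],s["tool_pos"],s["orientation"]))).round(1).tolist() for z in (0,.035,.07)])
E
```

```text
t: 20.35
tool_pos: [0.4805, -0.1764, 0.1409]
orientation: [-0.0, 1.0, 0.002, 0.001]
wrist_force: [0.2, -0.3, 0.5]
opening: 0.0932
[ 0.48047699 -0.17643941  0.14087349] 0.09318222802744831
(array([-1.000e-02,  2.700e-01,  1.139e+01]), array([-0.0008, -0.0014,  0.0034]), np.float64(0.2))
[[280.5, 197.2], [280.7, 206.7], [280.9, 218.5]]
```

View pics/w14.png

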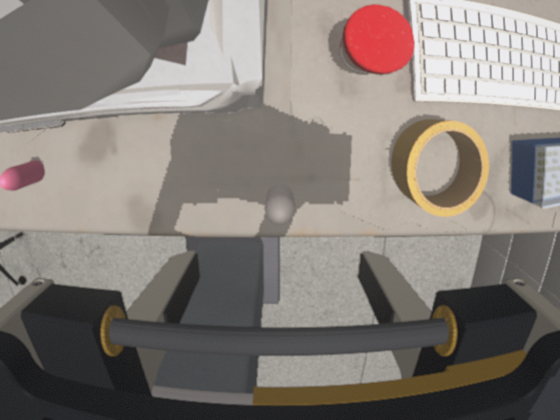

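```bash
python3 -m crank '[[[-1,0,0.1,4,0,0,0.003],[-1,0,0.1,8,0,0,0.003],[-1,0,0.1,10.5,0,0,0.003],[0,0,0.1,11.4,0,0,0.003],[1,0,0.1,11.4,0,0,0.003],[1,0,0.1,11.4,0,0,0.003],[1,0,0.1,11.4,0,0,0.003],[1,0,0.1,11.4,0,0,0.003]]]'; python3 -m crank '[[[1,0,0,0,0,0,0],[1,0,0,0,0,0,0],[1,0,0,0,0,0,0],[1,0,0,0,0,0,0],[1,-0.3,0,-2,0,0,0],[1,-1,-1,-6,0,0,0],[1,-2.5,-3.5,-11,0,0,0],[1,-4,-7,-16,0,0,0]]]'; python3 - <<'E'
from h import *
m=np.array([.5143,.2430,.245]); Q=Rt(46,35); M=Q.as_matrix(); bz=-M[:,2]; t=m-.0004*M[:,0]-.001*M[:,1]
p,q=tp();w=(q.inv()*Q).as_rotvec(); print(r.observe()["opening"],p)
for P,f in [([.42,-.01,.28],.3),([.43,.08,.35],.6),(t+.16*bz,.9),(t+.12*bz,1)]: print(go(P,Q)[0],(w*f).round(3))
E
```

```text
t: 21.4
tool_pos: [0.4805, -0.1777, 0.0265]
orientation: [-0.0, 1.0, -0.0, 0.0]
wrist_force: [-0.1, -0.3, -0.5]
opening: 0.0478
t: 22.4
tool_pos: [0.4396, -0.1076, 0.187]
orientation: [-0.001, 1.0, -0.001, -0.0]
wrist_force: [-0.2, 0.1, -1.0]
opening: 0.0255
0.025453517730695506 [ 0.43956199 -0.10759346  0.18701224]
[-1.97 -9.77 -9.28] [ 0.073  0.173 -0.234]
[ -0.99 -18.78 -16.27] [ 0.146  0.346 -0.467]
[  0.96 -28.53 -18.84] [ 0.22   0.519 -0.701]
[  2.55 -30.18 -15.57] [ 0.244  0.577 -0.779]
```

```bash
python3 -m crank '[[[1,-1,-4.8,-4.6,0.035,0.085,-0.115],[1,-1.9,-9.5,-9.3,0.073,0.173,-0.234],[1,-1.5,-14.3,-13,0.11,0.26,-0.35],[1,-1,-18.8,-16.3,0.146,0.346,-0.467],[1,0,-23.7,-18,0.185,0.435,-0.585],[1,1,-28.5,-18.8,0.22,0.519,-0.701],[1,2.5,-30.2,-15.6,0.244,0.577,-0.779],[1,2.5,-30.2,-15.6,0.244,0.577,-0.779]]]'; python3 look.py w15 220 170; python3 - <<'E'
from h import *
m=np.array([.5143,.2430,.245]); Q=Rt(46,35); M=Q.as_matrix(); bz=-M[:,2]; t=m-.0004*M[:,0]-.001*M[:,1]
print(go(t+.036*bz,Q))
E
```

```text
t: 23.4
tool_pos: [0.4648, 0.1938, 0.339]
orientation: [-0.118, 0.878, 0.373, 0.275]
wrist_force: [-1.4, 0.2, -0.8]
opening: 0.0257
[0.46478531 0.19384673 0.33904305] 0.02571365203571245 [-1.36790124  0.17686623 -0.81330095] [  -3.2    -1.47 -117.04]
(array([ 0.36,  0.18, 11.7 ]), array([-0.0029,  0.0038, -0.0002]), np.float64(0.3))
[ 0.0846  0.0018 -0.1863  1.    ]
(array([0.19, 0.01, 8.31]), array([-0.0009,  0.0027, -0.0011]), np.float64(0.2))
```

View pics/w15.png

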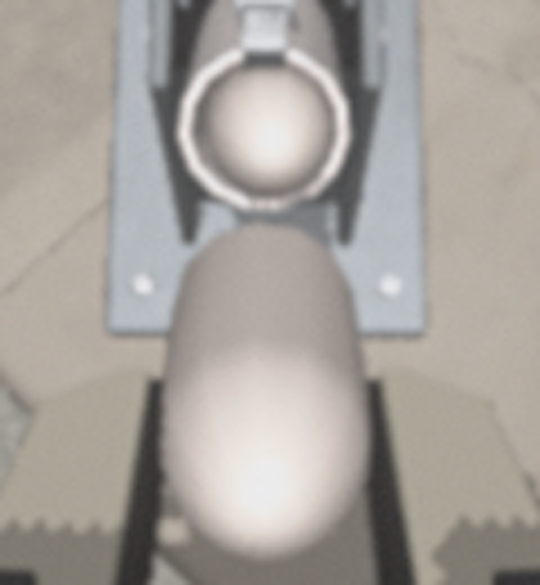

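```bash
python3 -m crank '[[[1,0.1,0,1.5,0,0,0],[1,0.19,0.01,3,0,0.003,0],[1,0.19,0.01,4.5,0,0.003,0],[1,0.19,0.01,6,0,0.003,0],[1,0.19,0.01,7.2,0,0.003,0],[1,0.19,0.01,8,0,0.003,0],[1,0.19,0.01,8.3,0,0.003,0],[1,0.19,0.01,8.3,0,0.003,0]]]'; python3 look.py w16 220 170
```

```text
t: 24.45
tool_pos: [0.4996, 0.2291, 0.2752]
orientation: [-0.118, 0.877, 0.373, 0.278]
wrist_force: [-0.8, 0.6, -1.4]
opening: 0.0259
[0.49963417 0.22911812 0.2752465 ] 0.025891218964822705 [-0.81772597  0.59168823 -1.44856274] [  0.82  -0.91 -36.35]
(array([-0.09,  0.09,  3.63]), array([-0.0004, -0.0032,  0.0013]), np.float64(0.2))
[ 0.0846  0.0018 -0.1863  1.    ]
```

View pics/w16.png

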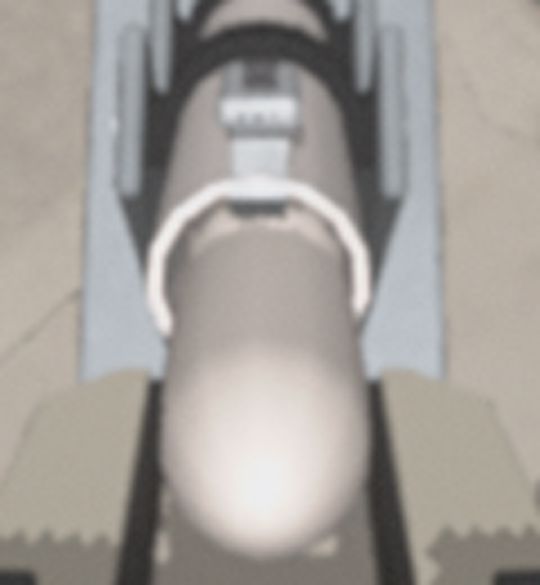

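```bash
python3 -m crank '[[[1,-0.1,0,0.5,0,-0.003,0],[1,-0.12,0,1,0,-0.003,0],[1,-0.12,0,1.5,0,-0.003,0],[1,-0.12,0,2,0,-0.003,0],[1,-0.12,0,2.5,0,-0.003,0],[1,-0.12,0,3,0,-0.003,0],[1,-0.12,0,3.3,0,-0.003,0],[1,-0.12,0,3.3,0,-0.003,0]]]'; python3 look.py w17 220 170
```

```text
t: 25.5
tool_pos: [0.5121, 0.2421, 0.2469]
orientation: [-0.118, 0.878, 0.373, 0.276]
wrist_force: [-2.5, -0.6, 0.2]
opening: 0.0254
[0.51208925 0.24210503 0.24693826] 0.02544334074290274 [-2.48992987 -0.60406469  0.21454374] [-0.67 -0.97 -2.84]
(array([0.07, 0.1 , 0.28]), array([-0.0007,  0.0006,  0.0011]), np.float64(0.1))
[ 0.0846  0.0018 -0.1863  1.    ]
```

View pics/w17.png

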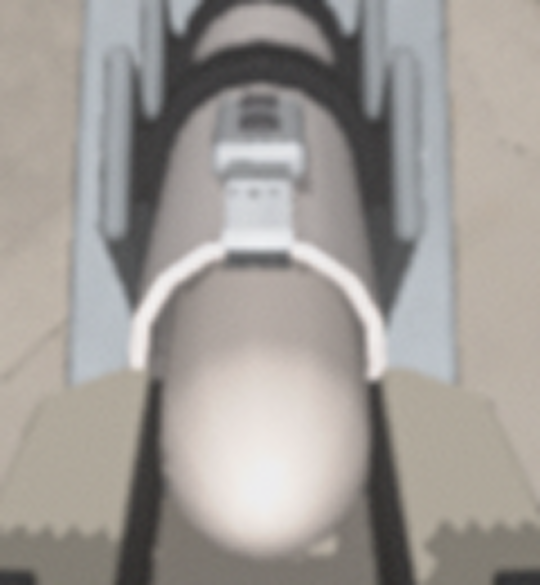

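Inserted about 24 mm and centred. I'll release it, back off and shut the fingers.

```bash
python3 -m crank '[[[0,0,0,0,0,0,0],[0,0,0,0,0,0,0],[0,0,0,0,0,0,0],[0,0,0,-1.5,0,0,0],[0,0,0,-3.5,0,0,0],[0,0,0,-5.5,0,0,0],[1,0,0,-6.4,0,0,0],[1,0,0,-6.4,0,0,0]]]';  python3 look.py w18 220 170
```

```text
t: 26.55
tool_pos: [0.4867, 0.2154, 0.3008]
orientation: [-0.117, 0.878, 0.373, 0.278]
wrist_force: [0.7, 0.3, -0.7]
opening: 0.0312
[0.48670396 0.21538425 0.30081282] 0.031237344637228836 [ 0.65559183  0.29222864 -0.73093485] [ 4.000e-02 -6.700e-01 -6.811e+01]
(array([-0.01,  0.06,  6.81]), array([ 0.0006, -0.0013,  0.0013]), np.float64(0.1))
[ 0.0846  0.0018 -0.1863  1.    ]
```

View pics/w18.png

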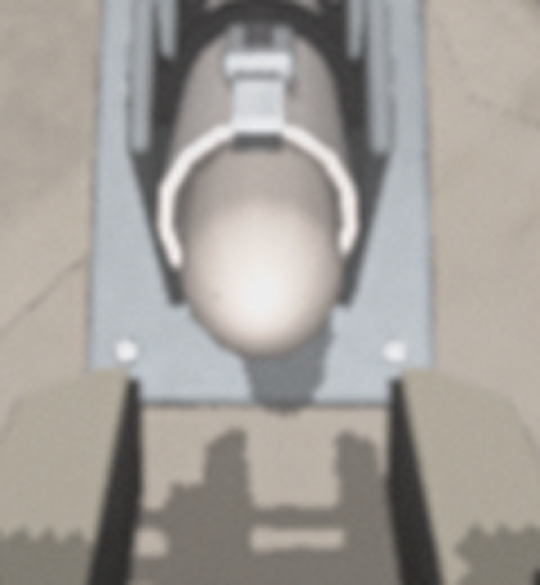

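```bash
python3 -m crank '[[[1,0,0,0.2,0,0,0],[1,-0.13,0,0.8,0,0,0],[1,-0.13,0,1.6,0,0,0],[1,-0.13,0,2.6,0,0,0],[1,-0.13,0,3.6,0,0,0],[1,-0.13,0,4.6,0,0,0],[1,-0.13,0,5.4,0,0,0],[1,-0.13,0,5.6,0,0,0]]]';  cat > f.py <<'E'
from h import *
m=np.array([.5143,.2430,.245]); Q=Rt(46,35);M=Q.as_matrix()
s=r.observe();print("F tool axes",(M.T@s["wrist_force"]).round(2),"pos",((tp(s)[0]-m)@M*1000).round(2),s["t"],s["opening"])
E
python3 f.py;python3 look.py w19 220 190
```

```text
t: 27.6
tool_pos: [0.5083, 0.2382, 0.253]
orientation: [-0.118, 0.878, 0.373, 0.277]
wrist_force: [-2.5, -1.9, 2.6]
opening: 0.0006
F tool axes [-1.02 -0.48 -3.86] pos [ -1.67  -0.95 -10.89] 27.6 0.0005630619313823992
[0.50832682 0.2381829  0.25295741] 0.0005630619313823992 [-2.46462697 -1.85945835  2.57411358] [ -1.67  -0.95 -10.89]
(array([0.17, 0.1 , 1.09]), array([-0.0006,  0.0001,  0.0012]), np.float64(0.1))
[ 0.0846  0.0018 -0.1863  1.    ]
```

View pics/w19.png

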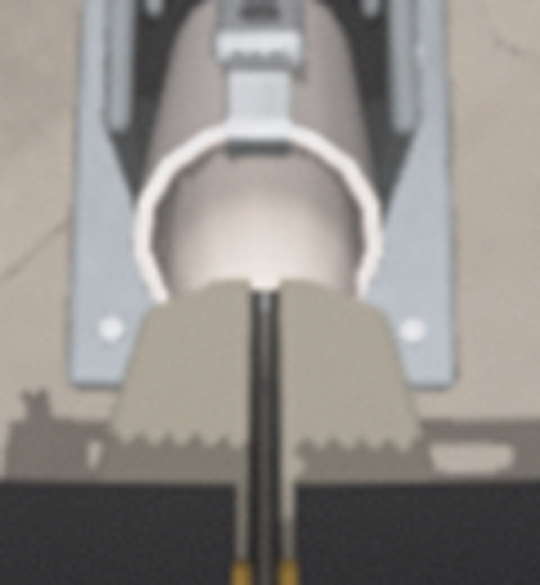

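```bash
python3 -m crank '[[[1,0,0,0.05,0,0,0],[1,0,0,0.1,0,0,0],[1,0,0,0.15,0,0,0],[1,0,0,0.2,0,0,0],[1,0,0,0.25,0,0,0],[1,0,0,0.3,0,0,0],[1,0,0,0.35,0,0,0],[1,0,0,0.4,0,0,0]]]';python3 f.py
```

```text
t: 28.65
tool_pos: [0.5098, 0.2397, 0.25]
orientation: [-0.118, 0.878, 0.373, 0.277]
wrist_force: [-2.5, -2.3, 2.1]
opening: 0.0003
F tool axes [-1.56 -0.22 -3.63] pos [-1.6  -0.9  -7.28] 28.65 0.0002658143248050971
```

```bash
python3 -m crank '[[[1,0,0,0.03,0,0,0],[1,0,0,0.06,0,0,0],[1,0,0,0.09,0,0,0],[1,0,0,0.12,0,0,0],[1,0,0,0.15,0,0,0],[1,0,0,0.15,0,0,0],[1,0,0,0.15,0,0,0],[1,0,0,0.15,0,0,0]]]';python3 f.py; python3 -m crank '[[[1,0,0,0.03,0,0,0],[1,0,0,0.06,0,0,0],[1,0,0,0.09,0,0,0],[1,0,0,0.12,0,0,0],[1,0,0,0.12,0,0,0],[1,0,0,0.12,0,0,0],[1,0,0,0.12,0,0,0],[1,0,0,0.12,0,0,0]]]';python3 f.py
```

```text
t: 29.65
tool_pos: [0.5104, 0.2403, 0.2488]
orientation: [-0.118, 0.878, 0.373, 0.277]
wrist_force: [-1.7, -2.5, 1.4]
opening: 0.0005
F tool axes [-1.6   0.51 -2.84] pos [-1.64 -0.87 -5.78] 29.65 0.0005190648150371536
t: 30.65
tool_pos: [0.5109, 0.2408, 0.2478]
orientation: [-0.118, 0.878, 0.373, 0.277]
wrist_force: [-2.2, -2.1, 1.5]
opening: 0.0006
F tool axes [-1.63 -0.06 -2.98] pos [-1.63 -0.9  -4.6 ] 30.65 0.0006213392247626354
```

```bash
for i in 1; do python3 -m crank '[[[1,0,0,0.02,0,0,0],[1,0,0,0.04,0,0,0],[1,0,0,0.06,0,0,0],[1,0,0,0.08,0,0,0],[1,0,0,0.08,0,0,0],[1,0,0,0.08,0,0,0],[1,0,0,0.08,0,0,0],[1,0,0,0.08,0,0,0]]]' >/dev/null;python3 f.py; done;  python3 -m crank '[[[1,0,0,0.02,0,0,0],[1,0,0,0.04,0,0,0],[1,0,0,0.06,0,0,0],[1,0,0,0.08,0,0,0],[1,0,0,0.08,0,0,0],[1,0,0,0.08,0,0,0],[1,0,0,0.08,0,0,0],[1,0,0,0.08,0,0,0]]]';python3 f.py;python3 look.py w20 220 190
```

```text
F tool axes [-0.77  0.19 -3.05] pos [-1.59 -0.91 -3.83] 31.65 0.00045717524721228996
t: 32.65
tool_pos: [0.5115, 0.2414, 0.2465]
orientation: [-0.118, 0.878, 0.373, 0.277]
wrist_force: [-1.2, -2.1, 1.8]
opening: 0.0006
F tool axes [-0.88  0.64 -2.87] pos [-1.61 -0.91 -3.01] 32.65 0.0006252632466725203
[0.5115263  0.24144189 0.24653963] 0.0006252632466725203 [-1.18891855 -2.14998356  1.84719293] [-1.61 -0.91 -3.01]
(array([0.16, 0.09, 0.3 ]), array([-0.0004, -0.0001,  0.0012]), np.float64(0.1))
[ 0.0846  0.0018 -0.1863  1.    ]
```

View pics/w20.png

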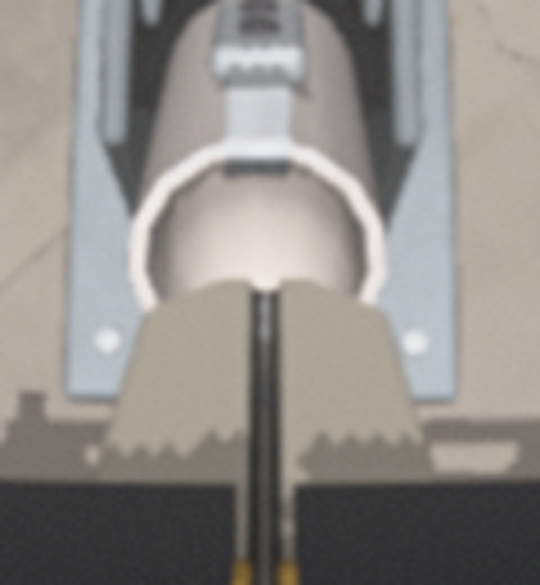

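```bash
python3 -m crank '[[[1,0,0,0.02,0,0,0],[1,0,0,0.04,0,0,0],[1,0,0,0.06,0,0,0],[1,0,0,0.08,0,0,0],[1,0,0,0.08,0,0,0],[1,0,0,0.08,0,0,0],[1,0,0,0.08,0,0,0],[1,0,0,0.08,0,0,0]]]' >/dev/null;python3 f.py; python3 -m crank '[[[1,0,0,0.02,0,0,0],[1,0,0,0.04,0,0,0],[1,0,0,0.06,0,0,0],[1,0,0,0.08,0,0,0],[1,0,0,0.08,0,0,0],[1,0,0,0.08,0,0,0],[1,0,0,0.08,0,0,0],[1,0,0,0.08,0,0,0]]]' >/dev/null;python3 f.py
```

```text
F tool axes [-0.72  0.07 -3.72] pos [-1.61 -0.88 -2.2 ] 33.7 0.0006123245698735721
F tool axes [-0.63  0.72 -2.41] pos [-1.6  -0.9  -1.43] 34.7 0.0004987549582654323
```

```bash
python3 -m crank '[[[1,0,0,0.02,0,0,0],[1,0,0,0.04,0,0,0],[1,0,0,0.06,0,0,0],[1,0,0,0.08,0,0,0],[1,0,0,0.08,0,0,0],[1,0,0,0.08,0,0,0],[1,0,0,0.08,0,0,0],[1,0,0,0.08,0,0,0]]]' >/dev/null;python3 f.py; python3 -m crank '[[[1,0,0,0.02,0,0,0],[1,0,0,0.04,0,0,0],[1,0,0,0.06,0,0,0],[1,0,0,0.08,0,0,0],[1,0,0,0.08,0,0,0],[1,0,0,0.08,0,0,0],[1,0,0,0.08,0,0,0],[1,0,0,0.08,0,0,0]]]' >/dev/null;python3 f.py;python3 look.py w21 220 190
```

```text
F tool axes [-0.44  0.27 -3.6 ] pos [-1.59 -0.9  -0.62] 35.7 0.0003451700627960166
F tool axes [-1.41  0.54 -3.03] pos [-1.58 -0.93  0.18] 36.7 0.0003481660285486578
[0.51280103 0.24278843 0.2439502 ] 0.0003481660285486578 [-1.62181064 -2.45780158  1.67473118] [-1.58 -0.93  0.18]
(array([ 0.16,  0.09, -0.02]), array([-0.0004, -0.0002,  0.0013]), np.float64(0.1))
[ 0.0846  0.0018 -0.1863  1.    ]
```

View pics/w21.png

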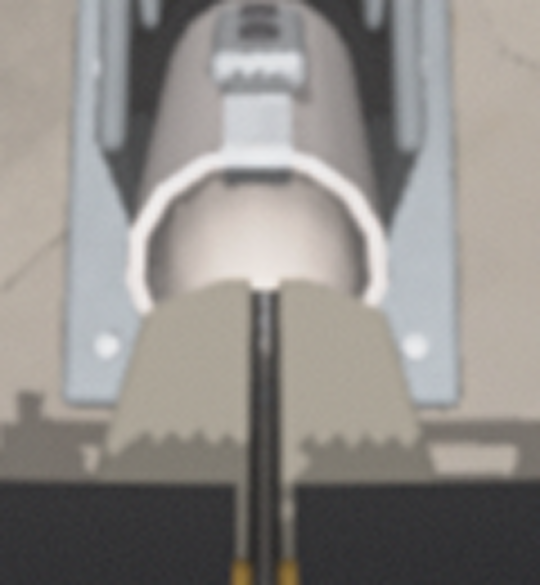

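```bash
python3 -m crank '[[[1,0,0,0.02,0,0,0],[1,0,0,0.04,0,0,0],[1,0,0,0.06,0,0,0],[1,0,0,0.06,0,0,0],[1,0,0,0.06,0,0,0],[1,0,0,0.06,0,0,0],[1,0,0,0.06,0,0,0],[1,0,0,0.06,0,0,0]]]' >/dev/null;python3 f.py; python3 -m crank '[[[1,0,0,0.02,0,0,0],[1,0,0,0.04,0,0,0],[1,0,0,0.06,0,0,0],[1,0,0,0.06,0,0,0],[1,0,0,0.06,0,0,0],[1,0,0,0.06,0,0,0],[1,0,0,0.06,0,0,0],[1,0,0,0.06,0,0,0]]]' >/dev/null;python3 f.py
```

```text
F tool axes [-1.75 -0.48 -2.09] pos [-1.6  -0.9   0.78] 37.75 0.0003471555770617867
F tool axes [-1.53  0.93 -3.28] pos [-1.59 -0.91  1.39] 38.75 4.804266005204041e-05
```

```bash
python3 -m crank '[[[1,0,0,0.02,0,0,0],[1,0,0,0.04,0,0,0],[1,0,0,0.06,0,0,0],[1,0,0,0.06,0,0,0],[1,0,0,0.06,0,0,0],[1,0,0,0.06,0,0,0],[1,0,0,0.06,0,0,0],[1,0,0,0.06,0,0,0]]]' >/dev/null;python3 f.py; python3 -m crank '[[[1,0,0,0.02,0,0,0],[1,0,0,0.04,0,0,0],[1,0,0,0.06,0,0,0],[1,0,0,0.06,0,0,0],[1,0,0,0.06,0,0,0],[1,0,0,0.06,0,0,0],[1,0,0,0.06,0,0,0],[1,0,0,0.06,0,0,0]]]' >/dev/null;python3 f.py; python3 look.py w22 220 190
```

```text
F tool axes [-1.23  1.09 -4.04] pos [-1.6  -0.9   1.98] 39.75 0.0005320734107850102
F tool axes [-2.    0.23 -3.14] pos [-1.61 -0.89  2.6 ] 40.75 0.0005802538773436963
[0.51377607 0.24374304 0.24194533] 0.0005802538773436963 [-2.22582979 -2.6302752   1.42605231] [-1.61 -0.89  2.6 ]
(array([ 0.16,  0.09, -0.26]), array([-0.0004, -0.0001,  0.0012]), np.float64(0.1))
[ 0.0846  0.0018 -0.1863  1.    ]
```

View pics/w22.png

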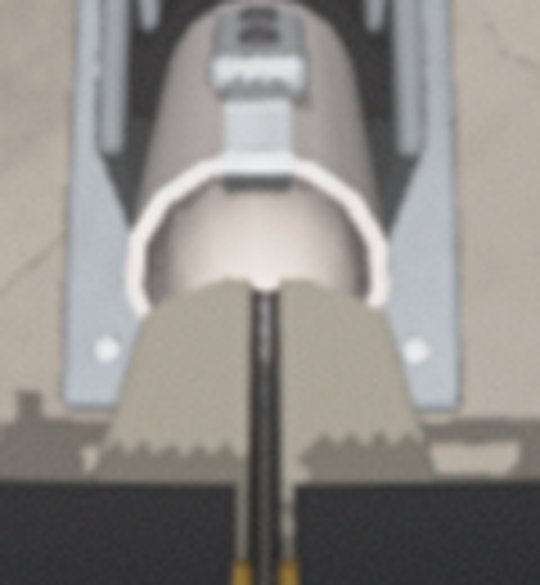

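```bash
python3 -m crank '[[[1,0,0,0.02,0,0,0],[1,0,0,0.04,0,0,0],[1,0,0,0.06,0,0,0],[1,0,0,0.08,0,0,0],[1,0,0,0.1,0,0,0],[1,0,0,0.1,0,0,0],[1,0,0,0.1,0,0,0],[1,0,0,0.1,0,0,0]]]' >/dev/null;python3 f.py; python3 - <<'E'
from h import *
for n,(a,b,c,d) in {"scene":(120,220,150,250),"side":(90,190,230,330)}.items():
    x=r.capture(n)["img"][a:b,c:d];cv2.imwrite(f"pics/{n}23.png",cv2.resize(x,None,fx=5,fy=5,interpolation=cv2.INTER_CUBIC)[:,:,::-1])
E
```

```text
F tool axes [-0.66 -0.92 -3.01] pos [-1.61 -0.9   3.58] 41.8 0.0005772119822077236
```

View pics/scene23.png

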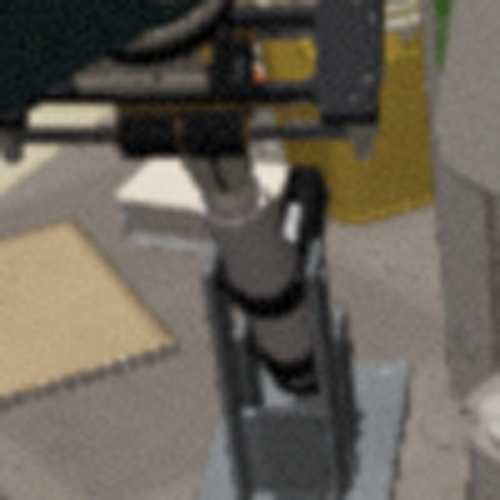

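View pics/side23.png

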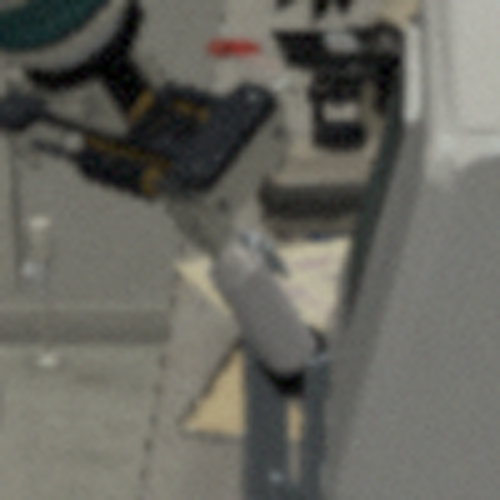

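```bash
python3 - <<'E'
import h; from h import *
m0=np.array([.5143,.2430,.245]);M=Rt(46,35).as_matrix()
for n in("w1","w22","w20"):
    D=np.load(n+".npz");p,q=D["p"],D["q"]; h._C=D["m"] if "m" in D else np.load("mount.npy")
    for dz in (-.004,0,.004):
        m=m0-dz*M[:,2]
        pts=np.array([wproj(m+.0185*(M[:,0]*np.cos(a)+M[:,1]*np.sin(a)),p,q) for a in np.linspace(0,6.28,80)])
        print(n,dz,np.ptp(pts[:,0]).round(2),((pts[:,0].min()-220+.5)*4.5).round(1),((pts[:,0].max()-220+.5)*4.5).round(1),((pts[:,1].min()-190+.5)*4.5).round(1))
E
```

```text
w1 -0.004 39.82 168.8 348.0 -13.7
w1 0 40.34 167.3 348.8 -9.2
w1 0.004 40.86 165.8 349.7 -4.7
w22 -0.004 58.61 127.0 390.8 140.8
w22 0 59.69 124.5 393.1 150.5
w22 0.004 60.81 121.8 395.4 160.7
w20 -0.004 57.16 130.6 387.8 127.7
w20 0 58.19 128.2 390.0 137.0
w20 0.004 59.25 125.7 392.3 146.6
```

```bash
python3 -m crank '[[[1,0.03,0,0.02,0,0,0],[1,0.06,0,0.04,0,0,0],[1,0.08,0,0.06,0,0,0],[1,0.08,0,0.08,0,0,0],[1,0.08,0,0.08,0,0,0],[1,0.08,0,0.08,0,0,0],[1,0.08,0,0.08,0,0,0],[1,0.08,0,0.08,0,0,0]]]' >/dev/null;python3 f.py; python3 -m crank '[[[1,0,0,0.02,0,0,0],[1,0,0,0.04,0,0,0],[1,0,0,0.06,0,0,0],[1,0,0,0.08,0,0,0],[1,0,0,0.08,0,0,0],[1,0,0,0.08,0,0,0],[1,0,0,0.08,0,0,0],[1,0,0,0.08,0,0,0]]]' >/dev/null;python3 f.py
```

```text
F tool axes [-0.91  0.28 -3.77] pos [-0.8  -0.91  4.39] 42.9 0.00044604908928591483
F tool axes [-1.15  0.57 -3.18] pos [-0.82 -0.91  5.21] 43.9 0.0005587445090647276
```

```bash
python3 -m crank '[[[1,0,0,-1,0,0,0],[1,0,0,-2.5,0,0,0],[1,0,0,-4.5,0,0,0],[1,0,0,-6,0,0,0],[1,0,0,-6.5,0,0,0],[1,0,0,-6.5,0,0,0],[1,0,0,-6.5,0,0,0],[1,0,0,-6.5,0,0,0]]]' >/dev/null;python3 f.py; python3 look.py w24 220 150; python3 - <<'E'
from h import *
for n,(a,b,c,d) in {"scene":(130,190,165,225),"side":(115,175,250,310)}.items():
    x=r.capture(n)["img"][a:b,c:d];cv2.imwrite(f"pics/{n}24.png",cv2.resize(x,None,fx=8,fy=8,interpolation=cv2.INTER_CUBIC)[:,:,::-1])
E
```

```text
F tool axes [0.29 1.55 0.57] pos [ -1.08  -0.97 -59.26] 44.9 0.000519098424395161
[0.48937374 0.21858504 0.29292054] 0.000519098424395161 [ 1.50790191 -0.66265197 -0.30177613] [ -1.08  -0.97 -59.26]
(array([0.11, 0.1 , 5.93]), array([-0.0009,  0.0005,  0.0011]), np.float64(0.1))
[ 0.0846  0.0018 -0.1863  1.    ]
```

View pics/w24.png

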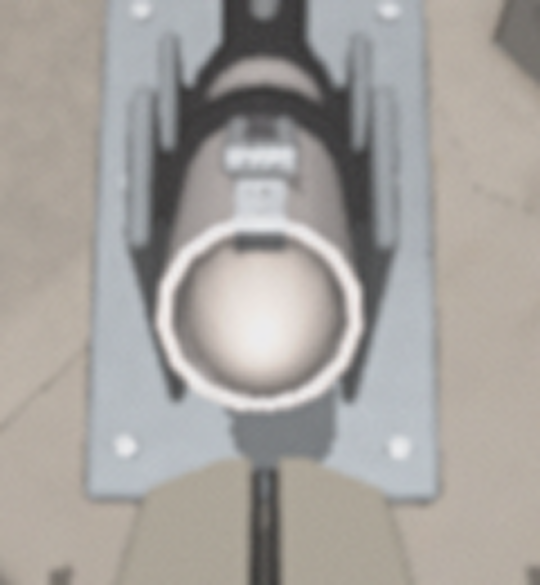

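View pics/scene24.png

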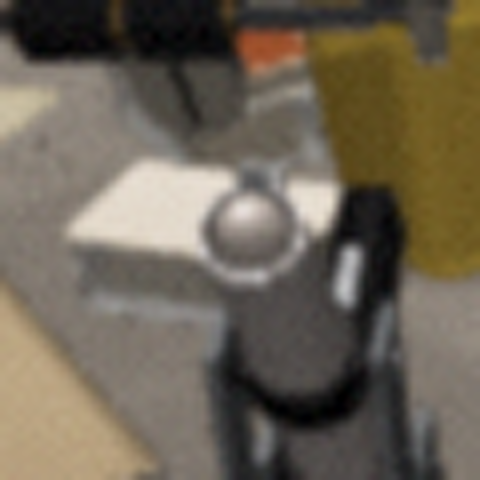

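View pics/side24.png

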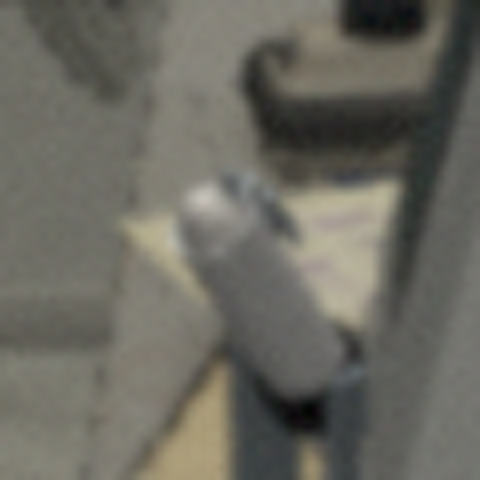

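```bash
python3 - <<'E'
from h import *
m=np.array([.5143,.2430,.245]);M=Rt(46,35).as_matrix();bz=-M[:,2]
m=m-.0004*M[:,0]-.0010*M[:,1]
for n,(v0,u0) in {"scene":(130,165),"side":(115,250)}.items():
    c={"scene":None,"side":None}
    C=r.capture(n)
    x=cv2.resize(C["img"][v0:v0+60,u0:u0+60],None,fx=10,fy=10,interpolation=cv2.INTER_CUBIC)[:,:,::-1].copy()
    f=lambda P:tuple(((proj(C,P)-[u0,v0]+.5)*10).round().astype(int))
    for rad,col in((.0185,(255,0,255)),(.016,(255,0,0))):
        cv2.polylines(x,[np.array([f(m+rad*(M[:,0]*np.cos(a)+M[:,1]*np.sin(a))) for a in np.linspace(0,6.28,60)])],True,col,1)
    for k in (0,3,6,9): cv2.circle(x,tuple(int(i) for i in f(m+bz*k/1000)),2,(0,0,255),-1)
    cv2.imwrite(f"pics/{n}25.png",x)
E
```

```text
(no output)
```

View pics/scene25.png

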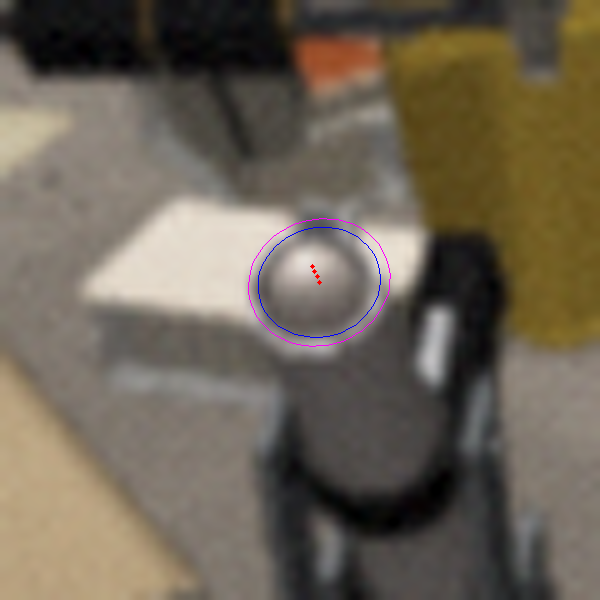

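View pics/side25.png

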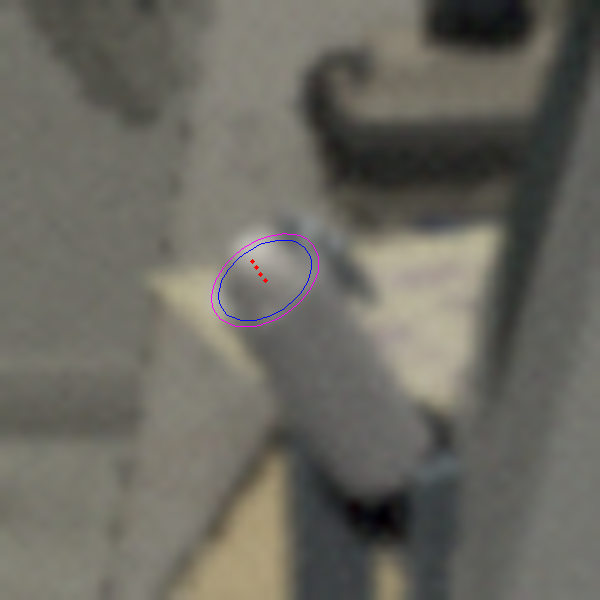

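```bash
python3 -m crank '[[[1,0,0,1.5,0,0,0],[1,0,0,3,0,0,0],[1,0,0,4.5,0,0,0],[1,0,0,5.5,0,0,0],[1,0,0,6.1,0,0,0],[1,0,0,6.4,0,0,0],[1,0,0,6.5,0,0,0],[1,0,0,6.5,0,0,0]]]' >/dev/null;python3 f.py; python3 -m crank '[[[1,0,0,0.02,0,0,0],[1,0,0,0.04,0,0,0],[1,0,0,0.06,0,0,0],[1,0,0,0.08,0,0,0],[1,0,0,0.1,0,0,0],[1,0,0,0.1,0,0,0],[1,0,0,0.1,0,0,0],[1,0,0,0.1,0,0,0]]]' >/dev/null;python3 f.py
```

```text
F tool axes [-0.3   0.03 -1.17] pos [-0.55 -0.8   4.81] 46.15 0.0005418087104553341
F tool axes [ 1.03  0.25 -4.01] pos [-0.71 -0.88  6.11] 47.15 0.0006708795892605751
```

```bash
python3 -m crank '[[[1,0,0,0.02,0,0,0],[1,0,0,0.04,0,0,0],[1,0,0,0.06,0,0,0],[1,0,0,0.08,0,0,0],[1,0,0,0.1,0,0,0],[1,0,0,0.1,0,0,0],[1,0,0,0.1,0,0,0],[1,0,0,0.1,0,0,0]]]' >/dev/null;python3 f.py; python3 look.py w26 220 190
```

```text
F tool axes [ 0.41 -0.55 -4.69] pos [-0.82 -0.91  7.2 ] 48.15 0.00048718054652747186
[0.51604992 0.24612043 0.23863451] 0.00048718054652747186 [-2.030432   -1.31446676  4.07999084] [-0.82 -0.91  7.2 ]
(array([ 0.08,  0.09, -0.72]), array([-0.0004, -0.0001,  0.0012]), np.float64(0.1))
[ 0.0846  0.0018 -0.1863  1.    ]
```

View pics/w26.png

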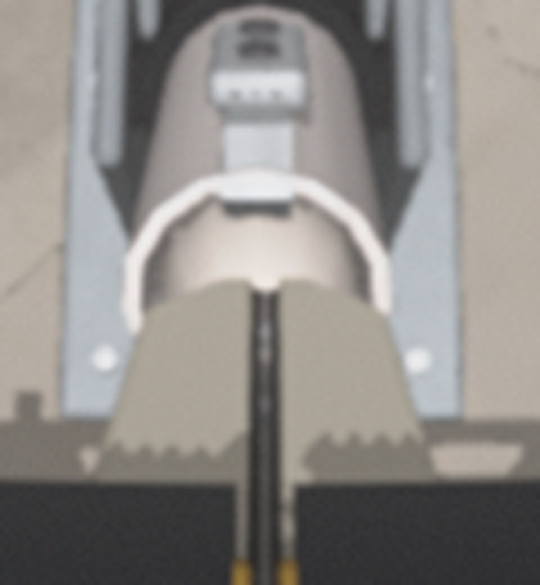

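```bash
python3 - <<'E'
import h; from h import *
D=np.load("w26.npz");h._C=D["m"].copy();h._C[1,3]=.0004
for x in (.0075,0,-.0075):
  for z in (.0,-.005,-.0188): print(x,z,((wproj([x,0,z],frame="tool")-[220,190]+.5)*4.5).round(), ((wproj([x,.0175,z],frame="tool")-[220,190]+.5)*4.5).round())
D=np.load("w16.npz")
# rim width fit: observed columns in several frames
m0=np.array([.5143,.2430,.245]);M=Rt(46,35).as_matrix()
E
```

```text
0.0075 0.0 [262. 231.] [389. 231.]
0.0075 -0.005 [262. 245.] [392. 245.]
0.0075 -0.0188 [262. 288.] [401. 287.]
0 0.0 [262. 280.] [388. 280.]
0 -0.005 [262. 295.] [390. 295.]
0 -0.0188 [262. 341.] [399. 340.]
-0.0075 0.0 [262. 328.] [386. 328.]
-0.0075 -0.005 [262. 344.] [389. 344.]
-0.0075 -0.0188 [262. 392.] [397. 392.]
```

```bash
python3 - <<'E'
import cv2,numpy as np
a=cv2.imread("pics/side0.png")[130:165,262:302]; a=cv2.resize(a,None,fx=10,fy=10,interpolation=cv2.INTER_CUBIC)
b=cv2.imread("pics/side25.png")[150:500,120:520]
c=cv2.imread("pics/scene0.png")[140:180,180:220]; c=cv2.resize(c,None,fx=10,fy=10,interpolation=cv2.INTER_CUBIC)[:,:]
d=cv2.imread("pics/scene24.png"); d=cv2.resize(d,(600,600))[100:500,150:550]
cv2.imwrite("pics/cmp1.png",np.hstack([a[:350],b])); cv2.imwrite("pics/cmp2.png",np.hstack([c,d]))
E
```

```text
(no output)
```

View pics/cmp1.png

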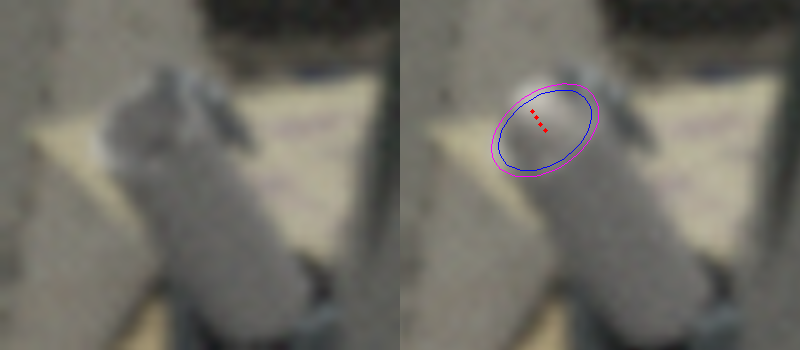

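View pics/cmp2.png

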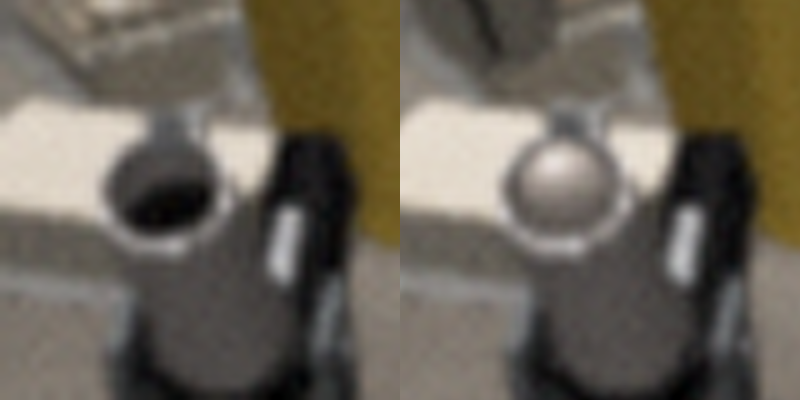

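```bash
python3 -m crank '[[[1,0,0,0.03,0,0,0],[1,0,0,0.06,0,0,0],[1,0,0,0.09,0,0,0],[1,0,0,0.12,0,0,0],[1,0,0,0.15,0,0,0],[1,0,0,0.15,0,0,0],[1,0,0,0.15,0,0,0],[1,0,0,0.15,0,0,0]]]' >/dev/null;python3 f.py; python3 -m crank '[[[1,0,0,0.02,0,0,0],[1,0,0,0.04,0,0,0],[1,0,0,0.06,0,0,0],[1,0,0,0.08,0,0,0],[1,0,0,0.1,0,0,0],[1,0,0,0.1,0,0,0],[1,0,0,0.1,0,0,0],[1,0,0,0.1,0,0,0]]]' >/dev/null;python3 f.py
```

```text
F tool axes [ 1.11  0.63 -2.33] pos [-0.83 -0.91  8.7 ] 49.2 0.0007751526960774087
F tool axes [ 1.26  0.07 -3.28] pos [-0.82 -0.89  9.69] 50.2 0.0005106297006612697
```

```bash
python3 -m crank '[[[1,0,0,0.02,0,0,0],[1,0,0,0.04,0,0,0],[1,0,0,0.06,0,0,0],[1,0,0,0.08,0,0,0],[1,0,0,0.1,0,0,0],[1,0,0,0.12,0,0,0],[1,0,0,0.12,0,0,0],[1,0,0,0.12,0,0,0]]]' >/dev/null;python3 f.py;
```

```text
F tool axes [-0.07 -0.42 -2.25] pos [-0.81 -0.92 10.89] 51.2 0.0006926837703765704
```

```bash
python3 look.py w27 220 190
```

```text
[0.51751427 0.24765877 0.23562012] 0.0006926837703765704 [-1.23881844 -0.67558261  1.80416791] [-0.81 -0.92 10.89]
(array([ 0.08,  0.09, -1.09]), array([-0.0004, -0.0001,  0.0012]), np.float64(0.1))
[ 0.0846  0.0018 -0.1863  1.    ]
```

View pics/w27.png

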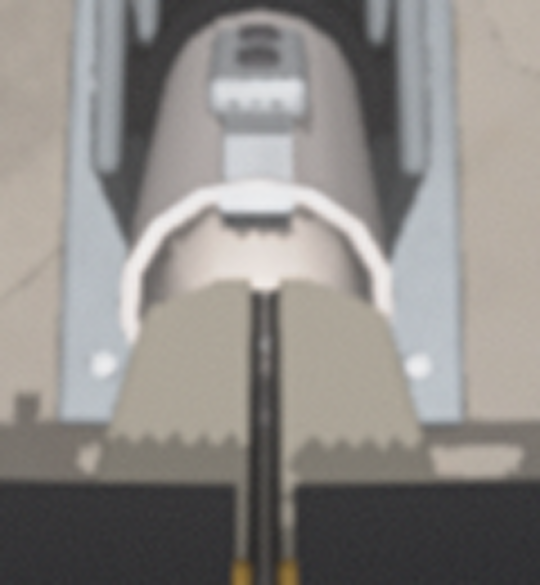

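```bash
python3 -m crank '[[[1,0,0,0.02,0,0,0],[1,0,0,0.04,0,0,0],[1,0,0,0.06,0,0,0],[1,0,0,0.08,0,0,0],[1,0,0,0.1,0,0,0],[1,0,0,0.12,0,0,0],[1,0,0,0.12,0,0,0],[1,0,0,0.12,0,0,0]]]' >/dev/null;python3 f.py;
```

```text
F tool axes [ 0.09 -0.19 -2.86] pos [-0.81 -0.9  12.1 ] 52.25 0.0004759538446157126
```

```bash
python3 -m crank '[[[1,0,0,0.02,0,0,0],[1,0,0,0.04,0,0,0],[1,0,0,0.06,0,0,0],[1,0,0,0.08,0,0,0],[1,0,0,0.1,0,0,0],[1,0,0,0.12,0,0,0],[1,0,0,0.12,0,0,0],[1,0,0,0.12,0,0,0]]]' >/dev/null;python3 f.py;
```

```text
F tool axes [ 0.97  0.78 -3.27] pos [-0.82 -0.9  13.29] 53.25 0.0004808051575981075
```

```bash
python3 -m crank '[[[1,0,0,0.02,0,0,0],[1,0,0,0.04,0,0,0],[1,0,0,0.06,0,0,0],[1,0,0,0.08,0,0,0],[1,0,0,0.1,0,0,0],[1,0,0,0.12,0,0,0],[1,0,0,0.12,0,0,0],[1,0,0,0.12,0,0,0]]]' >/dev/null;python3 f.py;
```

```text
F tool axes [ 1.36  0.01 -3.29] pos [-0.78 -0.92 14.49] 54.25 0.0005623958481788401
```

```bash
python3 -m crank '[[[1,0,0,0.02,0,0,0],[1,0,0,0.04,0,0,0],[1,0,0,0.06,0,0,0],[1,0,0,0.08,0,0,0],[1,0,0,0.1,0,0,0],[1,0,0,0.12,0,0,0],[1,0,0,0.12,0,0,0],[1,0,0,0.12,0,0,0]]]' >/dev/null;python3 f.py; python3 look.py w28 220 190
```

```text
F tool axes [ 1.01 -0.18 -2.72] pos [-0.84 -0.92 15.72] 55.25 0.0002654006813084497
[0.51942633 0.24963125 0.2316449 ] 0.0002654006813084497 [-0.64269991 -0.4017259   2.81162032] [-0.84 -0.92 15.72]
(array([ 0.08,  0.09, -1.57]), array([-0.0004, -0.0001,  0.0012]), np.float64(0.1))
[ 0.0846  0.0018 -0.1863  1.    ]
```

View pics/w28.png

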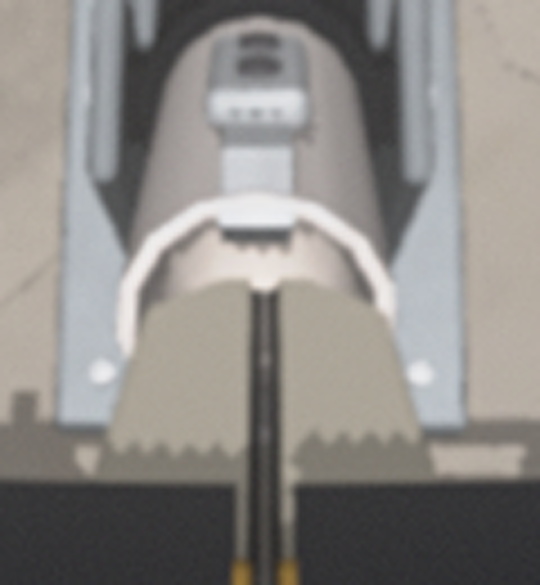

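```bash
python3 -m crank '[[[1,0,0,0.02,0,0,0],[1,0,0,0.04,0,0,0],[1,0,0,0.06,0,0,0],[1,0,0,0.08,0,0,0],[1,0,0,0.1,0,0,0],[1,0,0,0.12,0,0,0],[1,0,0,0.14,0,0,0],[1,0,0,0.14,0,0,0]]]' >/dev/null;python3 f.py;
```

```text
F tool axes [ 0.52 -0.02 -2.44] pos [-0.84 -0.91 17.12] 56.3 0.0007174610135020684
```

```bash
python3 -m crank '[[[1,0,0,0.02,0,0,0],[1,0,0,0.04,0,0,0],[1,0,0,0.06,0,0,0],[1,0,0,0.08,0,0,0],[1,0,0,0.1,0,0,0],[1,0,0,0.12,0,0,0],[1,0,0,0.14,0,0,0],[1,0,0,0.14,0,0,0]]]' >/dev/null;python3 f.py;
```

```text
F tool axes [ 0.27 -0.19 -3.13] pos [-0.77 -0.9  18.47] 57.3 0.00025056945473603666
```

```bash
python3 look.py w29 220 190; python3 - <<'E'
from h import *
x=r.capture("side")["img"][115:175,250:310];a=cv2.resize(x,None,fx=7,fy=7,interpolation=cv2.INTER_CUBIC)[:,:,::-1]
b=cv2.resize(cv2.imread("pics/w29.png"),(388,420)); cv2.imwrite("pics/c29.png",np.hstack([a,b]))
E
```

```text
[0.52056895 0.25079428 0.22942551] 0.00025056945473603666 [-1.22835889 -0.99740092  2.71522909] [-0.77 -0.9  18.47]
(array([ 0.08,  0.09, -1.85]), array([-0.0003, -0.0002,  0.0012]), np.float64(0.1))
[ 0.0846  0.0018 -0.1863  1.    ]
```

View pics/c29.png

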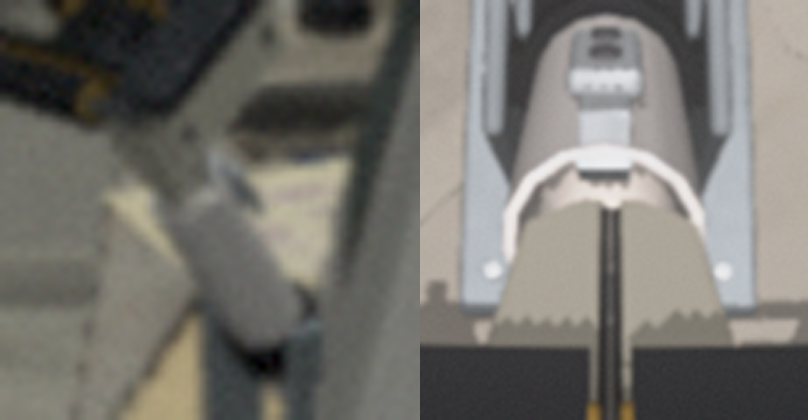

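```bash
python3 -m crank '[[[1,0,0,0.02,0,0,0],[1,0,0,0.04,0,0,0],[1,0,0,0.06,0,0,0],[1,0,0,0.08,0,0,0],[1,0,0,0.1,0,0,0],[1,0,0,0.12,0,0,0],[1,0,0,0.14,0,0,0],[1,0,0,0.14,0,0,0]]]' >/dev/null;python3 f.py;
```

```text
F tool axes [ 0.84 -0.62 -2.75] pos [-0.8  -0.93 19.9 ] 58.4 0.0002819333097900782
```

```bash
python3 -m crank '[[[1,0,0,0.02,0,0,0],[1,0,0,0.04,0,0,0],[1,0,0,0.06,0,0,0],[1,0,0,0.08,0,0,0],[1,0,0,0.1,0,0,0],[1,0,0,0.12,0,0,0],[1,0,0,0.14,0,0,0],[1,0,0,0.14,0,0,0]]]' >/dev/null;python3 f.py;
```

```text
F tool axes [-0.04  0.21 -2.63] pos [-0.82 -0.89 21.29] 59.4 0.00044496705802899713
```

```bash
python3 -m crank '[[[1,0,0,0.02,0,0,0],[1,0,0,0.04,0,0,0],[1,0,0,0.07,0,0,0],[1,0,0,0.1,0,0,0],[1,0,0,0.12,0,0,0],[1,0,0,0.14,0,0,0],[1,0,0,0.16,0,0,0],[1,0,0,0.16,0,0,0]]]' >/dev/null;python3 f.py;
```

```text
F tool axes [ 0.55  0.05 -8.54] pos [-0.53 -0.79 22.53] 60.4 0.0008211447245989617
```

```bash
python3 -m crank '[[[1,0,0,0.02,0,0,0],[1,0,0,0.04,0,0,0],[1,0,0,0.07,0,0,0],[1,0,0,0.1,0,0,0],[1,0,0,0.12,0,0,0],[1,0,0,0.14,0,0,0],[1,0,0,0.16,0,0,0],[1,0,0,0.16,0,0,0]]]' >/dev/null;python3 f.py; python3 look.py w30 220 190
```

```text
F tool axes [  0.02   0.42 -16.74] pos [ 0.46 -0.5  23.14] 61.4 0.00043288464441864504
[0.52342587 0.2531649  0.22630501] 0.00043288464441864504 [-6.35585291 -7.18989489 13.7226377 ] [ 0.46 -0.5  23.14]
(array([-0.04,  0.05, -2.31]), array([ 0.001 , -0.0023,  0.0018]), np.float64(0.2))
[ 0.0846  0.0018 -0.1863  1.    ]
```

View pics/w30.png

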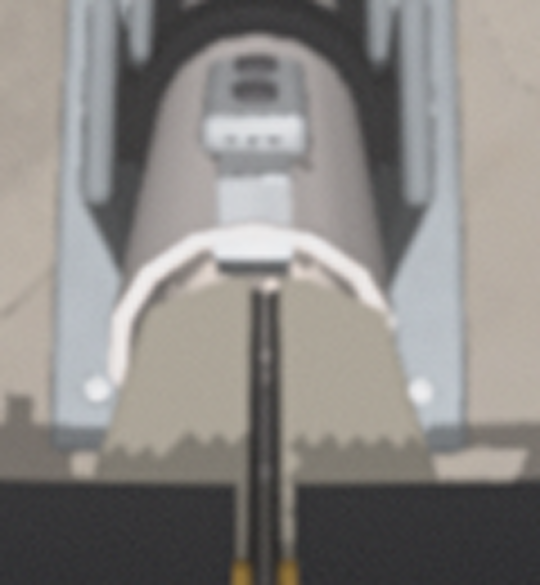

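```bash
python3 -m crank '[[[1,0,0,0.04,0,0,0],[1,0,0,0.08,0,0,0],[1,0,0,0.1,0,0,0],[1,0,0,0.1,0,0,0],[1,0,0,0.1,0,0,0],[1,0,0,0.1,0,0,0],[1,0,0,0.1,0,0,0],[1,0,0,0.1,0,0,0]]]' >/dev/null;python3 f.py; python3 -m crank '[[[1,0,0,-0.5,0,0,0],[1,0,0,-1.5,0,0,0],[1,0,0,-3,0,0,0],[1,0,0,-5,0,0,0],[1,0,0,-7,0,0,0],[1,0,0,-8,0,0,0],[1,0,0,-8.5,0,0,0],[1,0,0,-8.5,0,0,0]]]' >/dev/null;python3 f.py;  python3 look.py w31 220 150; python3 - <<'E'
from h import *
x=r.capture("side")["img"][115:175,250:310];a=cv2.resize(x,None,fx=7,fy=7,interpolation=cv2.INTER_CUBIC)[:,:,::-1]
b=cv2.resize(cv2.imread("pics/w31.png"),(388,420)); cv2.imwrite("pics/c31.png",np.hstack([a,b]))
E
```

```text
F tool axes [  0.08   0.25 -22.73] pos [ 1.06 -0.37 23.54] 62.45 0.000629616935373176
F tool axes [0.45 0.62 0.38] pos [ -0.92  -0.84 -59.43] 63.45 0.0004366880199310425
[0.4894955  0.21851954 0.29315887] 0.0004366880199310425 [ 0.85074425 -0.0104287  -0.0493787 ] [ -0.92  -0.84 -59.43]
(array([0.09, 0.09, 5.94]), array([-0.0003, -0.0001,  0.001 ]), np.float64(0.1))
[ 0.0846  0.0018 -0.1863  1.    ]
```

View pics/c31.png

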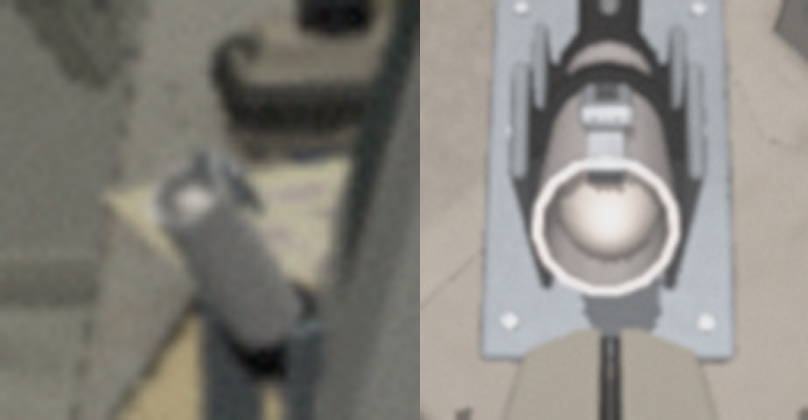

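View pics/w31.png

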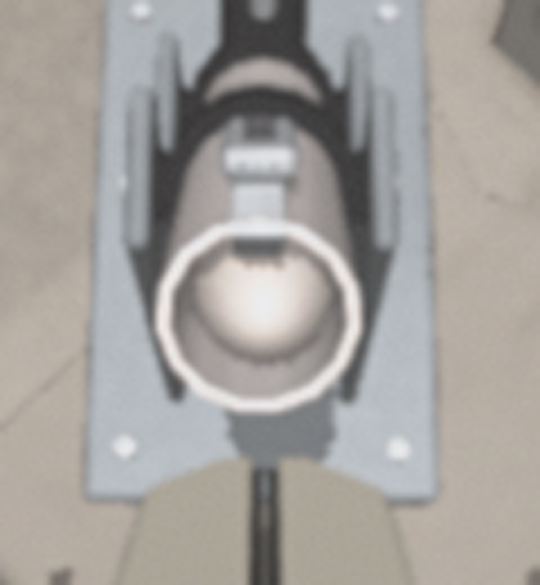

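```bash
python3 -m crank '[[[0,0,0,-1,0,0,0],[0,0,0,-2,0,0,0],[0,0,0,-3,0,0,0],[0,0,0,-4,0,0,0],[0,0,0,-4,0,0,0],[0,0,0,-4,0,0,0],[0,0,0,-4,0,0,0],[0,0,0,-4,0,0,0]]]'; python3 - <<'E'
from h import *
print(r.finish_job())
E
```

```text
t: 64.55
tool_pos: [0.4736, 0.2022, 0.3257]
orientation: [-0.118, 0.878, 0.373, 0.277]
wrist_force: [0.5, 0.2, -0.2]
opening: 0.0465
the job is handed in; nothing more can be done
None
```

I fed all three white boluses into the barrel flat end first, pressed the row against the stop, and handed the job in with about 7 s left of the 72 s. No verdict was reported.

- **Final press:** the drag stayed at about 3 N, then the force climbed as the row met the stop, from 8.5 to 16.7 to 22.7 N along the barrel. That is the wrist-sensor reading; it stayed under 35 N.
- **Last pictures:** after I backed off, the wrist view showed the last nose centred just inside the mouth and the catch tooth in over it. The catch position was judged by eye, not measured.
- **At hand-in:** the gripper was part open and about 100 mm clear of the mouth, with the wrist force close to zero.
- **Other things on the worktop:** I never moved near the tape roll, the cup or the pink decoy on purpose. I did not take a final picture to check them.

**Checks that disagreed:**
- **Pushing depth:** the fingers pushed the nose from about 20 mm behind the stated tool point. My early depth readings were therefore wrong, and I had to push well past the expected depth before the stop was felt.
- **Bolus diameter:** the gripper opening read about 25.5 mm on the boluses, where 28 mm was stated.
- **Wrist camera:** its stated sideways position was off by about 1.5 mm. I corrected for that by lining up the held bolus and the mouth in the same picture.

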